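Clear the raclette station and load its pans under the hood

ROBOT

A 6-joint arm with a two-finger parallel gripper is mounted at the origin on the work surface. World frame = base frame: x ahead of the robot, y to its left, z up, the work surface at z = 0. Lengths are in m, angles in rad, forces in N, time in s.
With the tool pointing down it reaches from about 0.425 to 0.95 m from the base axis. Payload 3.5 kg.
Tool frame: the origin (TCP) lies on the centre line of the jaws, within the pads' length; the fingertips stand 19 mm ahead of it and the grasp point (between the pads) is the TCP; z points along the fingers, y is the line along which they close (so a half turn about z gives the same grasp; the last joint's range is limited). The gripper opens to 85 mm and grips with 20 to 120 N. Pads are 22 mm wide; open, the fingers measure 114 mm over their backs; the gripper's body (76 mm by 85 mm) begins 54 mm behind the grasp point. The pads swing forward as they close: fully open they stand 13 mm farther back than shut.
Start: joints at [1.127, 0.286, 1.577, -0, 1.279, -0.15], TCP at [0.195, 0.646, 0.25] pointing down, gripper open.
Joint ranges: [-2.77, 2.77], [-0.9, 2.22], [0.21, 2.48], [-1.53, 4.67], [0.24, 2.81], [-2.84, 2.84]. Speed limits (rad/s): [2.79, 2.79, 3.14, 3.14, 3.14, 3.14].

INTERFACE

Orientations are given as a unit quaternion [x, y, z, w].
In Python, from plant import ctrl, imaging gives the robot as it stands. The module is installed in compiled form; this text tells all that it offers.
- The arm moves only by the shell command python3 -m handwheel 'ROWS' [OPENING] [FORCE]. ROWS is JSON, one flat list of numbers, 6 for each row, row after row: the shift along the world's x, y, z in units of 150 mm (1.0 is 150 mm), then the turn, a rotation vector about the world's x, y, z in units of 90 degrees (1.0 is 90 degrees). In form: [tx, ty, tz, rx, ry, rz, tx, ty, tz, rx, ry, rz, ...]. A call has 1 to 5 rows; each row shifts and turns the commanded pose from where the row before left it; what a row does not reach is not made up. A row lasts 1/12 s, in which the tool goes at most 41.7 mm and 7.16 degrees, less where a joint would pass 70% of its speed; a pose out of reach is approached as far as the arm can. A call with a number of a shift or a turn outside -1 to 1 is refused whole. A call with a gripper value outside its range is refused whole. OPENING is the opening, from 0 (shut) to 1 (fully open), set as the call begins (- or left out, the last holds). The fingers move at their own pace and stop on an object; FORCE is the grip in N (left out, the last holds). Time passes only in rows, so rows that do not move let the fingers close. It gives the time, the measured TCP pose, the force, the opening and the grip force at its end, in the units of the state.
- ctrl.get_state(): the state, without advancing time (a new reading comes with each control period).
- imaging.read_camera(name): name is "scene" or "top"; returns (picture, depth): 420x560x3 uint8, blue, green, red; 420x560 float32, m along the optical axis (not along the pixel's ray), 0 where there is no reading.
- imaging.get_calibration(name): a dict with "fovy" (degrees; the focal length in pixels is half the picture's height over the tangent of half this angle, whatever the lens; pixels are square), "cx", "cy" (the principal point, pixels), "R" (3x3) and "t" (3): a world point X has camera coordinates R X + t. Camera axes: x right, y down, z forward; pixel columns grow to the right and rows downward; lengths in m; the calibration is good to about 2 mm. A picture is of the moment at which its call begins. get_calibration takes no time and is no camera call.
- ctrl.sign_off(): hands the job in; it is judged then, once.
The state is a dict: "time": time; "qpos": joint angles; "dq": joint speeds; "joint_efforts": joint torques, N m; "eef_pos": TCP position; "tcp_rot": TCP orientation; "contact_force": force on the tool from outside, world axes, zero at the start; "wrist_torque": the same for the moment, N m; "opening": opening from 0.0 (shut) to 1.0 (fully open); "finger_force": force on a finger pad.
Only numpy, scipy, OpenCV 4.12 (cv2) and the standard library are available. Lean on these libraries where they do the work, as an engineer would, in place of code of your own. Each camera call takes 0.05 s, during which the arm holds its last target. There are 200 camera calls.

TASK

Get the raclette station going: first take the scraper and push every baked crumb off the marble slab into the crumb gutter along its left edge (do not touch crumbs with the fingers), and stand the scraper upright back on its cork mat. Then slide each pan by its handle under the overhanging hood, flat on the deck and fully home against the stop, in the bay marked with its handle's colour, and when all are in press the green start button all the way down and let go. Leave the jar, bowl and mug where they are.

Things in the scene. Friction and masses are not known exactly. Their poses are not given: they have to be found in the camera images.
- station: Fixed raclette station, may be turned a little; origin on the counter (z=0) under the marble slab; own +x runs from the robot into the bays, +y to the left. Slab top 30 mm above the counter, own x -105 to +110 mm (hood's front edge), y +-145 mm, carrying on level as the deck under the hood. Bays red, yellow, blue from left to right, marked by coloured tabs on the hood
- gutter (a point): middle of the floor of the crumb gutter, a steel channel along the slab's left edge: inside own y 145 to 195 mm and x -100 to 105 mm of the station, floor 4 mm above the counter; outer wall (y 195 to 200) 45 mm high, end walls 30 mm high, no wall on the slab's side
- hood_edge (a point): middle of the lower front edge of the grey hood, station own x 110, y 0, 75 mm above the counter (45 mm clear above the deck). The hood spans own x 110 to 215, y +-145 mm, top 115 mm above the counter. Under it partitions 10 mm thick at own y -135, -45, 45, 135 mm, x 110 to 210, make three bays 80 mm wide; a stop bar 20 mm high with its face at x 205 ends them
- bay_red (a point): red bay, the left (+y) one: point on the deck where the middle of the pan's underside is when the pan is fully home (front wall touching the stop bar); axes as the station's; 60 mm behind the hood's front edge, 170 mm ahead of the station's origin, 30 mm above the counter; a pan pushed hard into the bar can stay tipped nose-up
- bay_yellow (a point): yellow bay, the middle one: point on the deck where the middle of the pan's underside is when the pan is fully home (front wall touching the stop bar); axes as the station's; 60 mm behind the hood's front edge, 170 mm ahead of the station's origin, 30 mm above the counter; a pan pushed hard into the bar can stay tipped nose-up
- bay_blue (a point): blue bay, the right (-y) one: point on the deck where the middle of the pan's underside is when the pan is fully home (front wall touching the stop bar); axes as the station's; 60 mm behind the hood's front edge, 170 mm ahead of the station's origin, 30 mm above the counter; a pan pushed hard into the bar can stay tipped nose-up
- pan_red: Small raclette pan with a red handle and a crispbread in it (may be absent), 0.1 to 0.2 kg. Dish 70 x 70 mm, 18 mm high; origin at the middle of the dish's underside, z up. The straight handle runs from the dish towards the pan's own -x, from x=-35 to -160 mm, 14 mm wide, from 14 to 30 mm above the underside; grip it about 130 mm from the dish's middle to stay clear of the hood
- pan_yellow: Small raclette pan with a yellow handle and a crispbread in it (may be absent), 0.1 to 0.2 kg. Dish 70 x 70 mm, 18 mm high; origin at the middle of the dish's underside, z up. The straight handle runs from the dish towards the pan's own -x, from x=-35 to -160 mm, 14 mm wide, from 14 to 30 mm above the underside; grip it about 130 mm from the dish's middle to stay clear of the hood
- pan_blue: Small raclette pan with a blue handle and a crispbread in it (may be absent), 0.1 to 0.2 kg. Dish 70 x 70 mm, 18 mm high; origin at the middle of the dish's underside, z up. The straight handle runs from the dish towards the pan's own -x, from x=-35 to -160 mm, 14 mm wide, from 14 to 30 mm above the underside; grip it about 130 mm from the dish's middle to stay clear of the hood
- scraper: Scraper block standing upright, 0.22 kg: white plastic foot 120 x 44 x 26 mm (long side along own x) with a wooden grip on top, 80 mm along x, 20 mm thick along y, from 26 to 62 mm above the underside; origin at the middle of the underside, z up
- mat: fixed cork mat, the scraper's place: 150 x 80 x 6 mm, long side along own x; origin at the middle of its underside, on the counter
- crumb0: Hard baked crumb (may be absent), golden brown, about 17 x 16 x 12 mm, 12 g; origin at the middle of its underside as built
- crumb1: Hard baked crumb (may be absent), golden brown, about 17 x 16 x 12 mm, 12 g; origin at the middle of its underside as built
- crumb2: Hard baked crumb (may be absent), golden brown, about 17 x 16 x 12 mm, 12 g; origin at the middle of its underside as built
- crumb3: Hard baked crumb (may be absent), golden brown, about 17 x 16 x 12 mm, 12 g; origin at the middle of its underside as built
- crumb4: Hard baked crumb (may be absent), golden brown, about 17 x 16 x 12 mm, 12 g; origin at the middle of its underside as built
- crumb5: Hard baked crumb (may be absent), golden brown, about 17 x 16 x 12 mm, 12 g; origin at the middle of its underside as built
- start (a joint): travel of the start button: 0 up, 0.006 m fully down; a spring of 5 N at full travel returns it
- start_top (a point): top centre of the green push button (radius 16 mm) on top of the hood, pressed straight down
- jar: bystander: closed glass jar, radius 34, height 110 mm; origin under its middle
- bowl: bystander: blue bowl, rim radius 65, height 55 mm; origin under its middle
- mug: bystander: white mug, radius 38, height 90 mm; origin under its middle
Not all that is in view belongs to the job. Of the things like the scraper, leave any that is red; of the rest the smaller one is meant.

How it is judged:
On the way, in this order (a step that is already met when the one before it is completed fails the run):
1. the scraper is taken off its mat (horizontal distance between scraper and mat above 0.08 m), for 0.1 s.
2. every crumb lies in the gutter (y of crumb0 in the frame of station between 0.145 and 0.195 m and x of crumb0 in the frame of station between -0.105 and 0.11 m and z of each of crumb0, crumb1, crumb2, crumb3, crumb4, crumb5 in the frame of station below 0.03 m and y of crumb1 in the frame of station between 0.145 and 0.195 m and x of crumb1 in the frame of station between -0.105 and 0.11 m and y of crumb2 in the frame of station between 0.145 and 0.195 m and x of crumb2 in the frame of station between -0.105 and 0.11 m and y of crumb3 in the frame of station between 0.145 and 0.195 m and x of crumb3 in the frame of station between -0.105 and 0.11 m and y of crumb4 in the frame of station between 0.145 and 0.195 m and x of crumb4 in the frame of station between -0.105 and 0.11 m and y of crumb5 in the frame of station between 0.145 and 0.195 m and x of crumb5 in the frame of station between -0.105 and 0.11 m), for 0.2 s.
3. the scraper stands on its mat again, let go (horizontal distance between scraper and mat below 0.03 m and angle between scraper's own z axis and vertical below 0.1 rad and height (world z) of scraper below 0.012 m and contact force between scraper and the fingers below 0.1 N), for 0.2 s.
4. every pan is fully home in the bay of its colour (x of pan_red in the frame of bay_red between -0.012 and 0.012 m and y of pan_red in the frame of bay_red between -0.012 and 0.012 m and z of pan_red in the frame of bay_red between -0.006 and 0.006 m and angle between each of pan_red, pan_yellow, pan_blue's own z axis and vertical below 0.1 rad and x of pan_yellow in the frame of bay_yellow between -0.012 and 0.012 m and y of pan_yellow in the frame of bay_yellow between -0.012 and 0.012 m and z of pan_yellow in the frame of bay_yellow between -0.006 and 0.006 m and x of pan_blue in the frame of bay_blue between -0.012 and 0.012 m and y of pan_blue in the frame of bay_blue between -0.012 and 0.012 m and z of pan_blue in the frame of bay_blue between -0.006 and 0.006 m), for 0.2 s.
5. the start button is pressed (value of joint start above 0.0045 m), for 0.05 s.
At the end, for the whole second after the job is handed in: Crumbs all in the gutter; scraper upright, its middle within 30 mm of the mat's middle; each pan flat on the deck in the bay of its colour, within 12 mm of fully home along and across the bay, at rest; start button pressed (over 4.5 mm) after that and up again (all of step 2 and all of step 4 and horizontal distance between scraper and mat below 0.03 m and angle between scraper's own z axis and vertical below 0.1 rad and height (world z) of scraper below 0.012 m and linear speed of each of pan_red, pan_yellow, pan_blue below 0.02 m/s and value of joint start below 0.002 m); the robot touches nothing.
It fails at once if a crumb is touched with the fingers (contact force between any of crumb0, crumb1, crumb2, crumb3, crumb4, crumb5 and the fingers above 0.3 N).
It fails at once if the jar, bowl or mug is moved more than 30 mm (distance of any of jar, bowl, mug from where it was at the start of the episode above 0.03 m).
Of pan_red, pan_yellow, pan_blue only 2 to 3 are there at a start; the rules pass over those that are not, and their reading is None.
Of crumb0, crumb1, crumb2, crumb3, crumb4, crumb5 only 3 to 6 are there at a start; the rules pass over those that are not, and their reading is None.
At some moment in a run one of pan_red, pan_yellow, pan_blue may be knocked a few centimetres aside while the robot is not near it.
Once in a run the grip may slacken for a moment while it holds something.
It also fails if it takes over 210 s, if anything falls off the work surface, if the arm or the gripper's body presses on something with over 40 N, if the wrist force passes 120 N, or if a joint passes its speed limit or range.

## Working session

There is one attempt and no reset: what is moved stays moved. The work goes in short steps, Python scripts to look and compute and a shell command to move; the robot and the scene stay as the last step left them, time stands still between calls to the robot, and variables do not carry over. Pictures are saved under pics/ and viewed, at most 14 in all, crops included, and the job is handed in when it is done.

```bash
mkdir -p pics; cat > h.py <<'E'
import numpy as np, cv2
from plant import ctrl, imaging
def grab(n):
    p,d=imaging.read_camera(n); np.savez('%s.npz'%n,p=p,d=d); return p,d
def load(n):
    z=np.load('%s.npz'%n); return z['p'],z['d']
def cal(n):
    c=imaging.get_calibration(n); f=210/np.tan(np.radians(c['fovy'])/2)
    return f,c['cx'],c['cy'],np.array(c['R']),np.array(c['t'])
def world(n,u,v,d):
    f,cx,cy,R,t=cal(n); d=np.asarray(d,float)
    X=np.stack([(np.asarray(u)-cx)/f*d,(np.asarray(v)-cy)/f*d,d],-1)
    return (X-t)@R
def atz(n,u,v,z):
    a=world(n,u,v,1.0); f,cx,cy,R,t=cal(n); o=-t@R
    return o+(a-o)*((z-o[2])/(a[2]-o[2]))
def crop(n,x0,y0,x1,y1,s,name):
    p,_=load(n); c=cv2.resize(p[y0:y1,x0:x1],None,fx=s,fy=s,interpolation=cv2.INTER_CUBIC); cv2.imwrite('pics/'+name,c)
E
python3 - <<'E'
from h import *
for n in ('scene','top'):
    p,d=grab(n); cv2.imwrite('pics/%s0.png'%n,p); c=imaging.get_calibration(n); print(n,c)
print(ctrl.get_state())
E
```

```text
scene {'fovy': 54.16480093282468, 'cx': 278.3722668393299, 'cy': 207.000080151381, 'R': array([[-0.70467097,  0.70932438,  0.01725505],
       [ 0.37737774,  0.39527417, -0.83746306],
       [-0.60085344, -0.58362424, -0.54622146]]), 't': array([ 0.36179423, -0.07546065,  1.65363877])}
top {'fovy': 48.15941437004836, 'cx': 281.1478976866047, 'cy': 210.54377140700535, 'R': array([[ 0.02681712, -0.99963597, -0.00296222],
       [-0.99820187, -0.0266195 , -0.05370692],
       [ 0.05360851,  0.00439716, -0.99855235]]), 't': array([-0.0146853 ,  0.50177913,  1.69700648])}
{'time': 0.1, 'qpos': array([ 1.12701318e+00,  2.87107874e-01,  1.57804815e+00,  7.76011511e-06,
        1.27863618e+00, -1.50003462e-01]), 'dq': array([ 0.00035556, -0.00080812, -0.00358744,  0.00187973,  0.00091745,
       -0.00113633]), 'joint_efforts': array([ 2.62970991e-05, -4.07299590e+01, -2.93695968e+01, -1.89152174e-04,
        3.47106616e-03,  7.06616291e-06]), 'eef_pos': array([0.19518663, 0.64556983, 0.24905544]), 'tcp_rot': array([ 1.46363202e-01,  9.89230309e-01, -1.05057407e-03, -3.25292286e-04]), 'contact_force': array([ 0.26695921,  0.69468421, -0.00768373]), 'wrist_torque': array([ 0.01960433,  0.03450656, -0.03306153]), 'finger_force': 0.0, 'opening': 1.002503650186512}
```

View pics/scene0.png

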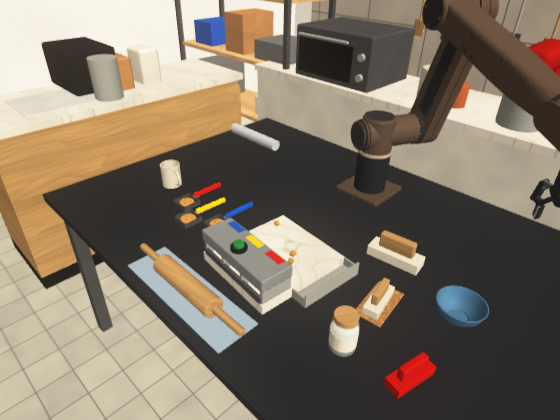

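View pics/top0.png

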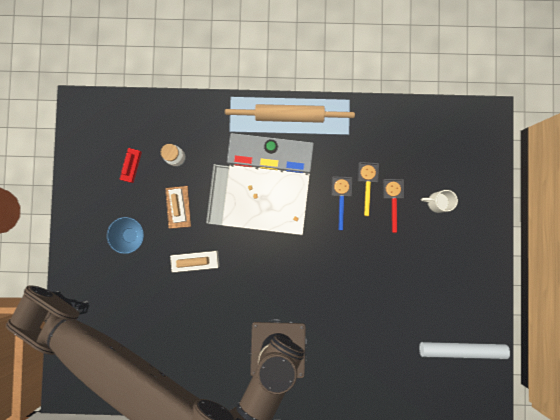

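The scene view shows three scraper-like blocks: a large white one (396,252), a small one on cork (379,299) and a red one (411,374). In the top view these are (194,262), (177,206) and (130,165). The small one on the mat is the one I want. I'll crop close to check it and the crumbs.

```bash
python3 - <<'E'
from h import *
p,_=load('top')
crop('top',160,125,320,245,5,'topcrop.png')
crop('scene',180,180,420,340,3.3,'scenecrop.png')
E
```

```text
(no output)
```

View pics/topcrop.png

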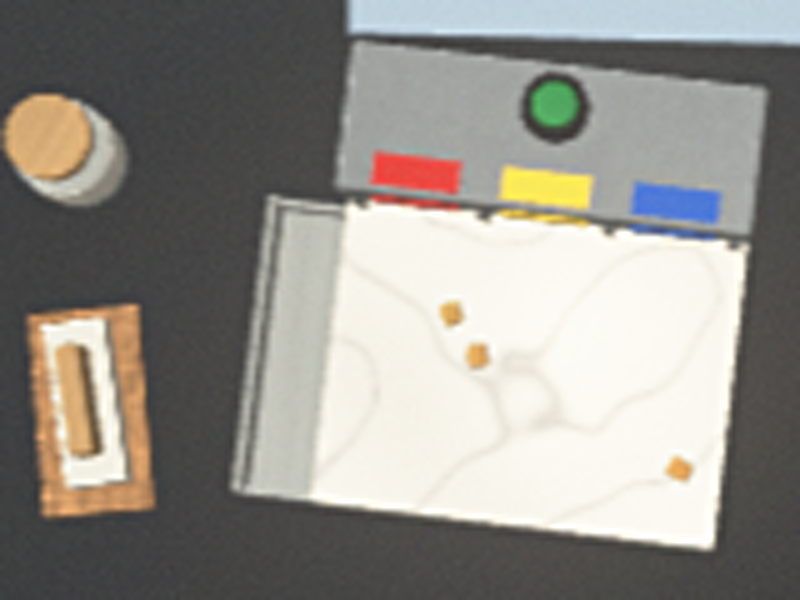

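View pics/scenecrop.png

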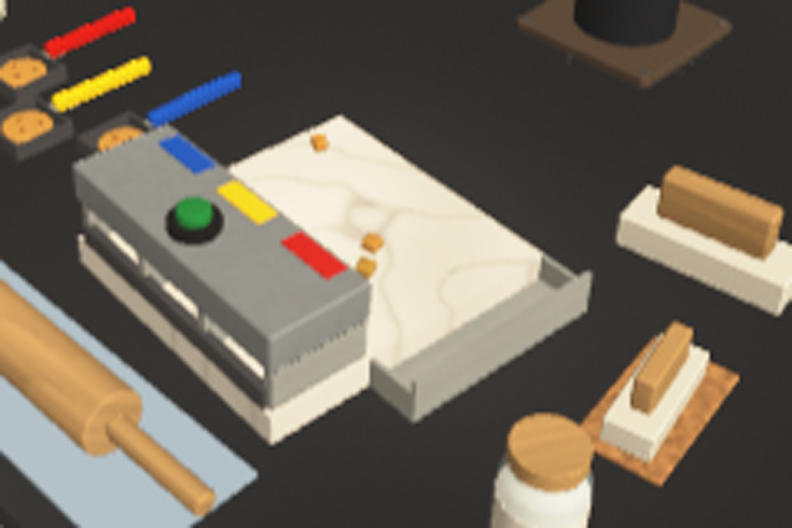

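```bash
python3 - <<'E'
from h import *
np.set_printoptions(precision=4,suppress=True)
_,d=load('top')
P=lambda x,y:((x+.5)/5-.5+160,(y+.5)/5-.5+125)
def q(name,pts,z):
    a=[]
    for x,y in pts:
        u,v=P(x,y); w=atz('top',u,v,z); dd=world('top',u,v,d[int(round(v)),int(round(u))]); a.append(w); print(name,(x,y),w[:2],'depth',dd)
    a=np.array(a); print('  mean',a.mean(0)); return a
s=q('slab FL FR BR BL',[(312,497),(713,548),(747,245),(343,205)],.03)
# fit station
o=np.array([[-.105,.145],[-.105,-.145],[.11,-.145],[.11,.145]])
A=s[:,:2]-s[:,:2].mean(0);B=o-o.mean(0)
th=np.arctan2((B[:,0]*A[:,1]-B[:,1]*A[:,0]).sum(),(B*A).sum())
R=np.array([[np.cos(th),-np.sin(th)],[np.sin(th),np.cos(th)]]);t=s[:,:2].mean(0)-R@o.mean(0)
print('station',t,th,'resid',(o@R.T+t-s[:,:2]))
np.savez('st.npz',R=R,t=t,th=th)
q('gut',[(233,492),(270,198)],.045)
h=q('hood',[(357,40),(766,87),(750,238),(336,188)],.115); print((h[:,:2]-t)@R)
g=q('grip',[(57,345),(83,343),(101,453),(73,457)],.068)
f=q('foot',[(42,325),(103,320),(128,483),(65,488)],.032)
m=q('mat',[(28,316),(138,305),(154,508),(43,516)],.006)
for n,a in(('grip',g),('foot',f),('mat',m)):
    e=a[2]+a[3]-a[0]-a[1]; print(n,np.degrees(np.arctan2(e[1],e[0])),np.linalg.norm(a[0]-a[3]),np.linalg.norm(a[0]-a[1]))
c=q('crumb',[(452,314),(477,356),(679,469)],.041); print((c[:,:2]-t)@R)
b=q('button',[(554,105)],.125); print((b[:,:2]-t)@R)
# scene cross-check
S=lambda x,y:((x+.5)/3.3-.5+180,(y+.5)/3.3-.5+180)
_,ds=load('scene')
for n,pt,z in(('gripTop mid',(674,357),.068),('crumb',(373,241),.042),('crumb',(366,267),.042),('crumb',(320,141),.042),('btn',(194,211),.125),('slab right front',(341,116),.03)):
    u,v=S(*pt); print(n,atz('scene',u,v,z),world('scene',u,v,ds[int(round(v)),int(round(u))]))
E
```

```text
slab FL FR BR BL (312, 497) [0.4469 0.2103] depth [0.4469 0.2099 0.0327]
slab FL FR BR BL (713, 548) [ 0.418  -0.0793] depth [ 0.418  -0.0791  0.0331]
slab FL FR BR BL (747, 245) [ 0.6377 -0.0985] depth [ 0.6366 -0.0981  0.0375]
slab FL FR BR BL (343, 205) [0.6591 0.1949] depth [0.6589 0.1948 0.031 ]
  mean [0.5404 0.0568 0.03  ]
station [0.5379 0.057 ] -0.08397309432274663 resid [[-0.0015  0.0001]
 [ 0.0031  0.0006]
 [-0.0023  0.0019]
 [ 0.0006 -0.0026]]
gut (233, 492) [0.4487 0.2648] depth [0.4496 0.2717 0.0032]
gut (270, 198) [0.6605 0.2457] depth [0.6612 0.2464 0.0403]
  mean [0.5546 0.2553 0.045 ]
hood (357, 40) [0.7616 0.1787] depth [0.761  0.1784 0.1177]
hood (766, 87) [ 0.7362 -0.1045] depth [ 0.7601 -0.1115 -0.0029]
hood (750, 238) [ 0.6311 -0.096 ] depth [ 0.6466 -0.1021  0.0022]
hood (336, 188) [0.6582 0.1899] depth [ 0.6763  0.2044 -0.0024]
  mean [0.6968 0.042  0.115 ]
[[ 0.2126  0.14  ]
 [ 0.2111 -0.1444]
 [ 0.1057 -0.1446]
 [ 0.1087  0.1424]]
grip (57, 345) [0.5486 0.3891] depth [0.5484 0.3886 0.0701]
grip (83, 343) [0.5505 0.3708] depth [0.5531 0.3778 0.0375]
grip (10
[... 909 characters left out ...]
7] depth [0.5801 0.1122 0.0475]
crumb (477, 356) [0.551  0.0938] depth [0.5509 0.0938 0.0417]
crumb (679, 469) [ 0.4737 -0.0531] depth [ 0.4736 -0.053   0.0435]
  mean [0.5351 0.0511 0.041 ]
[[ 0.038   0.059 ]
 [ 0.0099  0.0377]
 [-0.0547 -0.1152]]
button (554, 105) [0.7179 0.0411] depth [0.716  0.0408 0.1347]
  mean [0.7179 0.0411 0.125 ]
[[ 0.1807 -0.0008]]
gripTop mid [0.5101 0.3876 0.068 ] [0.5089 0.3871 0.0668]
crumb [0.5538 0.1    0.042 ] [0.5545 0.1006 0.0428]
crumb [0.5848 0.1205 0.042 ] [0.5844 0.1201 0.0416]
crumb [ 0.4769 -0.0456  0.042 ] [ 0.4718 -0.0506  0.0369]
btn [0.7092 0.0353 0.125 ] [0.7164 0.0443 0.134 ]
slab right front [ 0.4165 -0.0744  0.03  ] [ 0.3833 -0.1057 -0.001 ]
```

```bash
cat >> h.py <<'E'
def cloud(n,fresh=False):
    p,d=grab(n) if fresh else load(n)
    v,u=np.mgrid[0:420,0:560]; return world(n,u,v,d),p,d>0
def colmask(p,name):
    h=cv2.cvtColor(p,cv2.COLOR_BGR2HSV); H,S,V=h[...,0],h[...,1],h[...,2]
    if name=='red': return ((H<6)|(H>174))&(S>180)&(V>90)
    if name=='yellow': return (abs(H.astype(int)-28)<4)&(S>180)&(V>120)
    if name=='blue': return (abs(H.astype(int)-112)<10)&(S>150)&(V>70)
def handles(n,fresh=False,zr=(.005,.2),box=None):
    W,p,ok=cloud(n,fresh); out={}
    for c in('red','yellow','blue'):
        m=colmask(p,c)&ok&(W[...,2]>zr[0])&(W[...,2]<zr[1])
        b=box or (.3,.85,-.6,-.1)
        m&=(W[...,0]>b[0])&(W[...,0]<b[1])&(W[...,1]>b[2])&(W[...,1]<b[3])
        q=W[m]
        if len(q)<8: continue
        z=np.median(q[:,2]); q=q[abs(q[:,2]-z)<.015]; c0=q[:,:2].mean(0); _,_,V=np.linalg.svd(q[:,:2]-c0); a=V[0]*np.sign(V[0][0])
        s=(q[:,:2]-c0)@a; out[c]=dict(n=len(q),near=c0+a*s.min(),far=c0+a*s.max(),L=np.ptp(s),yaw=np.degrees(np.arctan2(a[1],a[0])),z=z)
    return out
E
python3 - <<'E'
from h import *
np.set_printoptions(precision=4,suppress=True)
for n in('top','scene'):
    W,p,ok=cloud(n)
    b=(W[...,0]>.42)&(W[...,0]<.6)&(W[...,1]>.31)&(W[...,1]<.44)&ok
    q=W[b&(W[...,2]>.058)&(W[...,2]<.08)]
    r=cv2.minAreaRect(q[:,:2].astype(np.float32)*1000); print(n,'grip top',len(q),q.mean(0),np.median(q[:,2]),r)
    q=W[b&(W[...,2]>.024)&(W[...,2]<.04)]; r=cv2.minAreaRect(q[:,:2].astype(np.float32)*1000); print(' foot',len(q),np.median(q[:,2]),r)
    for c,v in handles(n).items(): print(n,c,v)
E
```

```text
top grip top 130 [0.5102 0.3739 0.0681] 0.06821994852229428 ((510.5544738769531, 375.1668701171875), (77.0155258178711, 21.49901580810547), 12.337366104125977)
 foot 250 0.03176788432696827 ((511.01373291015625, 374.4212646484375), (119.70423126220703, 45.88091278076172), 11.016258239746094)
top red {'n': 141, 'near': array([ 0.4347, -0.4105]), 'far': array([ 0.5574, -0.4081]), 'L': np.float64(0.12268244258304617), 'yaw': np.float64(1.1467286495719606), 'z': np.float64(0.030558851724859507)}
top yellow {'n': 15, 'near': array([ 0.5077, -0.3089]), 'far': array([ 0.6126, -0.3133]), 'L': np.float64(0.10498611403940017), 'yaw': np.float64(-2.3932521597357703), 'z': np.float64(0.030761129892257294)}
top blue {'n': 128, 'near': array([ 0.4402, -0.2162]), 'far': array([ 0.5596, -0.2184]), 'L': np.float64(0.11937368504626661), 'yaw': np.float64(-1.0570394977528421), 'z': np.float64(0.02992346221363147)}
scene grip top 179 [0.515  0.3814 0.0653] 0.06572183099111041 ((511.37567138671875, 379.7777099609375), (80.0862808227539, 20.427021026611328), 9.588434219360352)
 foot 340 0.030338623496032037 ((509.8012390136719, 379.4535217285156), (126.91564178466797, 44.29780197143555), 10.399386405944824)
scene red {'n': 128, 'near': array([ 0.4339, -0.4031]), 'far': array([ 0.5584, -0.4008]), 'L': np.float64(0.12454686766859302), 'yaw': np.float64(1.0643530267774606), 'z': np.float64(0.024978345494442444)}
scene yellow {'n': 113, 'near': array([ 0.4907, -0.3017]), 'far': array([ 0.6145, -0.3061]), 'L': np.float64(0.12388230270835629), 'yaw': np.float64(-2.0406669567095816), 'z': np.float64(0.02584426492065667)}
scene blue {'n': 148, 'near': array([ 0.4389, -0.2096]), 'far': array([ 0.564 , -0.2119]), 'L': np.float64(0.12511850213208095), 'yaw': np.float64(-1.0458003016723538), 'z': np.float64(0.02507166510085641)}
```

The choice is the small scraper at top (177,206): a white 120×44 mm foot on cork, confirmed in the crops. There are three crumbs at top (250,188), (255,196) and (296,219). Next I move over the scraper.

```bash
W="python3 -m handwheel"
$W '[0.1756,-0.149,0,0,0,0.0254,0.1756,-0.149,0,0,0,0.0254,0.1756,-0.149,0,0,0,0.0254,0.1756,-0.149,0,0,0,0.0254]' 1 60
$W '[0.1756,-0.149,0,0,0,0.0254,0.1756,-0.149,0,0,0,0.0254,0.1756,-0.149,0,0,0,0.0254,0.1756,-0.149,0,0,0,0.0254]'
$W '[0.1756,-0.149,0,0,0,0.0254,0.1756,-0.149,0,0,0,0.0254,0.1756,-0.149,0,0,0,0.0254,0.1756,-0.149,0,0,0,0.0254,0,0,0,0,0,0]'
$W '[0,0,-0.2,0,0,0,0,0,-0.2,0,0,0,0,0,-0.2,0,0,0,0,0,0,0,0,0,0,0,0,0,0,0]'
```

```text
time: 0.43
eef_pos: [0.3013, 0.5555, 0.2496]
tcp_rot: [0.066, 0.998, -0.001, -0.0]
contact_force: [0.0, 0.0, -0.1]
opening: 0.998
finger_force: 0.0
time: 0.77
eef_pos: [0.4069, 0.4658, 0.2498]
tcp_rot: [-0.014, 1.0, -0.0, -0.0]
contact_force: [0.1, 1.2, 0.2]
opening: 1.001
finger_force: 0.0
time: 1.18
eef_pos: [0.5155, 0.3737, 0.2497]
tcp_rot: [-0.09, 0.996, -0.001, 0.001]
contact_force: [-0.8, -0.7, 0.5]
opening: 0.999
finger_force: 0.0
time: 1.6
eef_pos: [0.5097, 0.3774, 0.1579]
tcp_rot: [-0.092, 0.996, -0.001, -0.003]
contact_force: [-0.7, -0.1, -0.0]
opening: 1.006
finger_force: 0.0
```

```bash
W="python3 -m handwheel"
$W '[0,0,-0.139,0,0,0,0,0,-0.139,0,0,0,0,0,-0.139,0,0,0,0,0,-0.139,0,0,0,0,0,-0.139,0,0,0]'
$W '[0,0,0,0,0,0,0,0,0,0,0,0]'
$W '[0,0,0,0,0,0,0,0,0,0,0,0,0,0,0,0,0,0,0,0,0,0,0,0,0,0,0,0,0,0]' 0 60
$W '[0,0,0,0,0,0,0,0,0,0,0,0,0,0,0,0,0,0,0,0,0,0,0,0,0,0,0,0,0,0]'
```

```text
time: 2.02
eef_pos: [0.5133, 0.3794, 0.0587]
tcp_rot: [-0.093, 0.996, 0.001, 0.003]
contact_force: [-0.2, -1.1, 0.6]
opening: 0.999
finger_force: 0.0
time: 2.18
eef_pos: [0.5119, 0.3785, 0.0573]
tcp_rot: [-0.092, 0.996, 0.0, 0.0]
contact_force: [0.3, 0.1, 0.2]
opening: 1.001
finger_force: 0.0
time: 2.6
eef_pos: [0.5119, 0.3781, 0.0571]
tcp_rot: [-0.092, 0.996, 0.0, 0.001]
contact_force: [-0.1, -0.4, 0.9]
opening: 0.297
finger_force: 0.0
time: 3.02
eef_pos: [0.5118, 0.3781, 0.0569]
tcp_rot: [-0.092, 0.996, 0.0, 0.0]
contact_force: [-1.0, -0.3, 4.7]
opening: 0.224
finger_force: 59.1
```

```bash
W="python3 -m handwheel"
$W '[0,0,0.13,0,0,0,0,0,0.18,0,0,0,0,0,0.18,0,0,0,0,0,0.18,0,0,0,0,0,0,0,0,0]'
$W '[0.031,-0.189,0,0,0,-0.01425,0.031,-0.189,0,0,0,-0.01425,0.031,-0.189,0,0,0,-0.01425,0.031,-0.189,0,0,0,-0.01425]'
$W '[0.031,-0.189,0,0,0,-0.01425,0.031,-0.189,0,0,0,-0.01425,0.031,-0.189,0,0,0,-0.01425,0.031,-0.189,0,0,0,-0.01425]'
$W '[0.031,-0.189,0,0,0,-0.01425,0.031,-0.189,0,0,0,-0.01425,0.031,-0.189,0,0,0,-0.01425,0.031,-0.189,0,0,0,-0.01425,0,0,0,0,0,0]'
$W '[0,0,0,0,0,0]'
python3 - <<'E'
from h import *
np.set_printoptions(precision=4,suppress=True)
s=ctrl.get_state(); print(s['eef_pos'],s['tcp_rot'],s['finger_force'],s['opening'])
for n in('top','scene'): grab(n)
a=cv2.resize(load('top')[0][150:260,150:420],None,fx=2.9,fy=2.9); b=cv2.resize(load('scene')[0][170:340,180:440],(783,512))[:280]
cv2.imwrite('pics/c1.png',np.vstack([a[:, :783],b]))
E
```

```text
time: 3.43
eef_pos: [0.5142, 0.3793, 0.1622]
tcp_rot: [-0.092, 0.996, 0.002, 0.005]
contact_force: [1.9, 0.3, -0.2]
opening: 0.222
finger_force: 59.4
time: 3.77
eef_pos: [0.5288, 0.263, 0.1539]
tcp_rot: [-0.047, 0.999, -0.0, -0.002]
contact_force: [0.3, -0.3, -2.9]
opening: 0.226
finger_force: 59.5
time: 4.1
eef_pos: [0.5474, 0.1495, 0.154]
tcp_rot: [-0.002, 1.0, -0.0, -0.002]
contact_force: [-0.2, 0.2, -1.7]
opening: 0.225
finger_force: 59.5
time: 4.52
eef_pos: [0.5671, 0.0333, 0.1544]
tcp_rot: [0.044, 0.999, -0.001, -0.001]
contact_force: [0.3, -0.0, -1.9]
opening: 0.224
finger_force: 59.6
time: 4.6
eef_pos: [0.5664, 0.0364, 0.1544]
tcp_rot: [0.043, 0.999, 0.0, -0.002]
contact_force: [0.4, -0.6, -1.8]
opening: 0.225
finger_force: 59.6
[0.5664 0.0364 0.1544] [ 0.0433  0.9991  0.0003 -0.0016] 59.641499519348145 0.22468348098242027
```

View pics/c1.png

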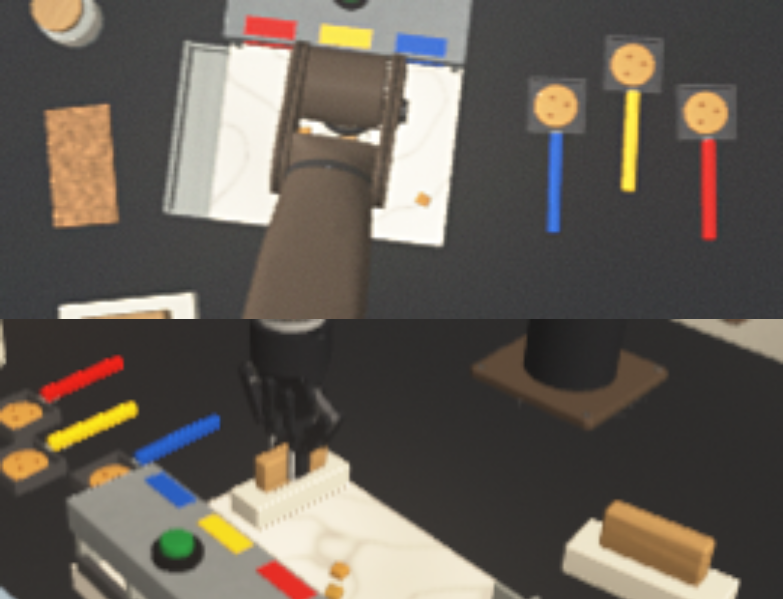

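Picture c1 shows the scraper held level. In its top half the crumbs are visible at (305,130) and (423,200), the latter untouched. Now I lower it onto the slab.

```bash
W="python3 -m handwheel"
$W '[0,0,-0.12,0,0,0,0,0,-0.12,0,0,0,0,0,-0.12,0,0,0,0,0,-0.09,0,0,0,0,0,0,0,0,0]'
$W '[0,0,-0.01,0,0,0,0,0,0,0,0,0,0,0,0,0,0,0]'
$W '[0,0,-0.01,0,0,0,0,0,0,0,0,0,0,0,0,0,0,0]'
```

```text
time: 5.12
eef_pos: [0.564, 0.0394, 0.0848]
tcp_rot: [0.041, 0.999, 0.0, -0.004]
contact_force: [-0.3, -0.5, -3.6]
opening: 0.221
finger_force: 59.6
time: 5.37
eef_pos: [0.5681, 0.0381, 0.0887]
tcp_rot: [0.041, 0.999, -0.0, 0.001]
contact_force: [0.7, -0.5, -2.0]
opening: 0.227
finger_force: 59.6
time: 5.62
eef_pos: [0.5676, 0.0376, 0.0866]
tcp_rot: [0.042, 0.999, -0.0, 0.0]
contact_force: [-0.4, 0.9, -2.7]
opening: 0.222
finger_force: 59.6
```

```bash
W="python3 -m handwheel"
$W '[0,0,-0.017,0,0,0,0,0,0,0,0,0]'
$W '[0.0046,0.054,0,0,0,0,0.0046,0.054,0,0,0,0,0.0046,0.054,0,0,0,0,0.0046,0.054,0,0,0,0,0.0046,0.054,0,0,0,0]'
$W '[0.0046,0.054,0,0,0,0,0.0046,0.054,0,0,0,0,0.0046,0.054,0,0,0,0,0.0046,0.054,0,0,0,0,0.0046,0.054,0,0,0,0]'
$W '[0.0046,0.054,0,0,0,0,0.0046,0.054,0,0,0,0,0.0046,0.054,0,0,0,0,0.0046,0.054,0,0,0,0,0.0046,0.054,0,0,0,0]'
$W '[0.0046,0.054,0,0,0,0,0.0046,0.054,0,0,0,0,0.0046,0.054,0,0,0,0,0.0046,0.054,0,0,0,0,0.0046,0.054,0,0,0,0]'
$W '[0,0,0,0,0,0,0,0,0,0,0,0]'
python3 - <<'E'
from h import *
for n in('top','scene'): grab(n)
a=cv2.resize(load('top')[0][150:260,150:420],None,fx=2.9,fy=2.9); b=cv2.resize(load('scene')[0][200:300,200:400],(783,392))[:280]
cv2.imwrite('pics/c2.png',np.vstack([a[:, :783],b]))
E
```

```text
time: 5.78
eef_pos: [0.5671, 0.0376, 0.0832]
tcp_rot: [0.042, 0.999, 0.0, -0.0]
contact_force: [0.3, 1.0, -1.5]
opening: 0.222
finger_force: 59.6
time: 6.2
eef_pos: [0.5708, 0.0793, 0.0835]
tcp_rot: [0.042, 0.999, 0.0, 0.0]
contact_force: [-0.6, -0.8, -2.2]
opening: 0.224
finger_force: 59.6
time: 6.62
eef_pos: [0.5743, 0.1195, 0.0835]
tcp_rot: [0.042, 0.999, -0.0, 0.0]
contact_force: [-0.2, -0.0, -1.6]
opening: 0.222
finger_force: 59.6
time: 7.03
eef_pos: [0.5777, 0.16, 0.0835]
tcp_rot: [0.042, 0.999, -0.0, -0.0]
contact_force: [-0.5, -0.3, -1.2]
opening: 0.221
finger_force: 59.6
time: 7.45
eef_pos: [0.5811, 0.2005, 0.0835]
tcp_rot: [0.042, 0.999, 0.0, -0.0]
contact_force: [0.2, 0.6, -1.5]
opening: 0.223
finger_force: 59.6
time: 7.62
eef_pos: [0.5811, 0.2002, 0.0835]
tcp_rot: [0.041, 0.999, -0.0, -0.0]
contact_force: [-0.2, 0.1, -2.5]
opening: 0.218
finger_force: 59.5
```

View pics/c2.png

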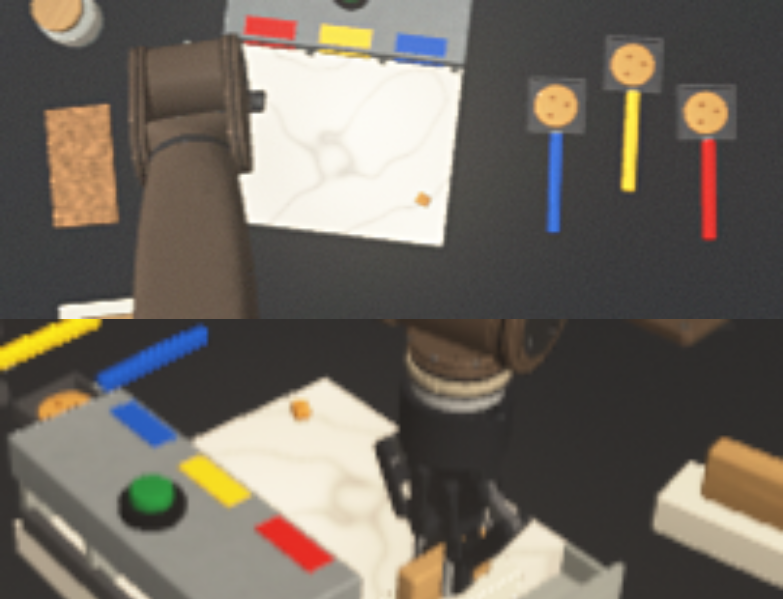

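```bash
W="python3 -m handwheel"
$W '[0,0,0.1,0,0,0,0,0,0.15,0,0,0,0,0,0.05,0,0,0,0,0,0,0,0,0]'
$W '[-0.0537,-0.1634,0,0,0,0,-0.0537,-0.1634,0,0,0,0,-0.0537,-0.1634,0,0,0,0,-0.0537,-0.1634,0,0,0,0]'
$W '[-0.0537,-0.1634,0,0,0,0,-0.0537,-0.1634,0,0,0,0,-0.0537,-0.1634,0,0,0,0,-0.0537,-0.1634,0,0,0,0]'
$W '[-0.0537,-0.1634,0,0,0,0,-0.0537,-0.1634,0,0,0,0,-0.0537,-0.1634,0,0,0,0,-0.0537,-0.1634,0,0,0,0,0,0,0,0,0,0]'
$W '[0,0,0,0,0,0,0,0,0,0,0,0]'
python3 - <<'E'
from h import *
np.set_printoptions(precision=4,suppress=True)
p,_=grab('top'); q,_=grab('scene')
a=cv2.resize(p[150:260,150:420],None,fx=2.9,fy=2.9); b=cv2.resize(q[190:320,200:400],(783,509))[60:340]
cv2.imwrite('pics/c3.png',np.vstack([a[:, :783],b]))
E
```

```text
time: 8.05
eef_pos: [0.5832, 0.1996, 0.1317]
tcp_rot: [0.042, 0.999, 0.001, 0.003]
contact_force: [0.6, 0.5, -2.8]
opening: 0.227
finger_force: 59.7
time: 8.38
eef_pos: [0.5477, 0.1006, 0.1272]
tcp_rot: [0.042, 0.999, -0.0, -0.001]
contact_force: [-0.0, -0.4, -2.8]
opening: 0.22
finger_force: 59.9
time: 8.72
eef_pos: [0.5155, 0.0024, 0.1274]
tcp_rot: [0.042, 0.999, 0.0, -0.001]
contact_force: [0.4, 0.3, -1.5]
opening: 0.225
finger_force: 59.9
time: 9.13
eef_pos: [0.483, -0.0976, 0.1276]
tcp_rot: [0.044, 0.999, -0.001, -0.001]
contact_force: [0.5, -0.2, -2.8]
opening: 0.223
finger_force: 60.0
time: 9.3
eef_pos: [0.4841, -0.0942, 0.1279]
tcp_rot: [0.042, 0.999, 0.0, -0.0]
contact_force: [0.7, -0.7, -3.2]
opening: 0.227
finger_force: 60.0
```

View pics/c3.png

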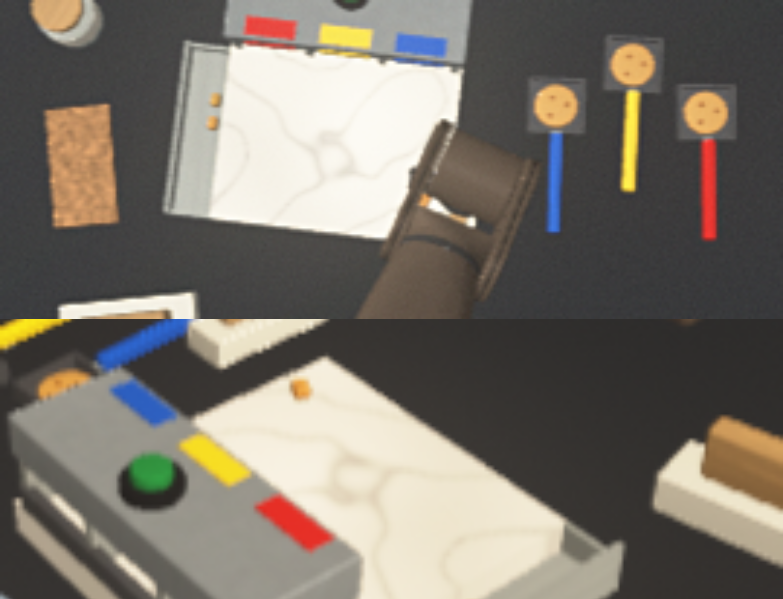

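```bash
W="python3 -m handwheel"
$W '[0,0,-0.1,0,0,0,0,0,-0.1,0,0,0,0,0,-0.06,0,0,0,0,0,-0.036,0,0,0,0,0,0,0,0,0]'
$W '[0,0,0,0,0,0]'
$W '[0.0048,0.057,0,0,0,0,0.0048,0.057,0,0,0,0,0.0048,0.057,0,0,0,0,0.0048,0.057,0,0,0,0,0.0048,0.057,0,0,0,0]'
$W '[0.0048,0.057,0,0,0,0,0.0048,0.057,0,0,0,0,0.0048,0.057,0,0,0,0,0.0048,0.057,0,0,0,0,0.0048,0.057,0,0,0,0]'
$W '[0.0048,0.057,0,0,0,0,0.0048,0.057,0,0,0,0,0.0048,0.057,0,0,0,0,0.0048,0.057,0,0,0,0,0.0048,0.057,0,0,0,0]'
$W '[0.0048,0.057,0,0,0,0,0.0048,0.057,0,0,0,0,0.0048,0.057,0,0,0,0,0.0048,0.057,0,0,0,0,0.0048,0.057,0,0,0,0]'
```

```text
time: 9.82
eef_pos: [0.4836, -0.0935, 0.0827]
tcp_rot: [0.041, 0.999, 0.001, -0.001]
contact_force: [-0.8, -0.0, -3.2]
opening: 0.223
finger_force: 59.9
time: 9.9
eef_pos: [0.4846, -0.0941, 0.0841]
tcp_rot: [0.041, 0.999, 0.0, -0.0]
contact_force: [-0.0, -0.0, -2.0]
opening: 0.221
finger_force: 59.9
time: 10.32
eef_pos: [0.4882, -0.0506, 0.0845]
tcp_rot: [0.042, 0.999, -0.0, 0.0]
contact_force: [-0.5, 0.4, -2.0]
opening: 0.226
finger_force: 60.0
time: 10.73
eef_pos: [0.4917, -0.008, 0.0841]
tcp_rot: [0.042, 0.999, -0.0, 0.0]
contact_force: [0.4, 0.1, -2.0]
opening: 0.224
finger_force: 60.0
time: 11.15
eef_pos: [0.4953, 0.0347, 0.0841]
tcp_rot: [0.042, 0.999, 0.0, -0.0]
contact_force: [0.0, -0.4, -2.0]
opening: 0.222
finger_force: 60.0
time: 11.57
eef_pos: [0.4989, 0.0774, 0.0841]
tcp_rot: [0.042, 0.999, -0.0, 0.0]
contact_force: [0.3, -0.1, -2.0]
opening: 0.221
finger_force: 60.0
```

```bash
W="python3 -m handwheel"
$W '[0.0048,0.057,0,0,0,0,0.0048,0.057,0,0,0,0,0.0048,0.057,0,0,0,0,0.0048,0.057,0,0,0,0,0.0048,0.057,0,0,0,0]'
$W '[0.0048,0.057,0,0,0,0,0.0048,0.057,0,0,0,0,0.0048,0.057,0,0,0,0,0.0048,0.057,0,0,0,0,0.0048,0.057,0,0,0,0]'
$W '[0.0048,0.057,0,0,0,0,0.0048,0.057,0,0,0,0,0.0048,0.057,0,0,0,0,0.0048,0.057,0,0,0,0,0.0048,0.057,0,0,0,0]'
$W '[0,0,0,0,0,0,0,0,0,0,0,0]'
$W '[0,0,0.1,0,0,0,0,0,0.18,0,0,0,0,0,0.18,0,0,0,0,0,0.04,0,0,0,0,0,0,0,0,0]'
$W '[0,0,0,0,0,0,0,0,0,0,0,0]'
```

```text
time: 11.98
eef_pos: [0.5025, 0.1202, 0.0841]
tcp_rot: [0.042, 0.999, -0.0, -0.0]
contact_force: [0.5, 0.5, -1.5]
opening: 0.226
finger_force: 60.0
time: 12.4
eef_pos: [0.5061, 0.1629, 0.0841]
tcp_rot: [0.042, 0.999, -0.0, 0.0]
contact_force: [-0.2, -1.0, -1.2]
opening: 0.225
finger_force: 60.0
time: 12.82
eef_pos: [0.5097, 0.2057, 0.0841]
tcp_rot: [0.042, 0.999, 0.0, -0.0]
contact_force: [0.6, 0.3, -2.7]
opening: 0.22
finger_force: 60.0
time: 12.98
eef_pos: [0.5096, 0.2052, 0.0841]
tcp_rot: [0.041, 0.999, -0.0, -0.0]
contact_force: [-0.2, 0.5, -1.8]
opening: 0.224
finger_force: 59.8
time: 13.4
eef_pos: [0.5115, 0.2048, 0.1618]
tcp_rot: [0.042, 0.999, 0.001, 0.003]
contact_force: [0.3, -0.1, -2.6]
opening: 0.229
finger_force: 60.2
time: 13.57
eef_pos: [0.5084, 0.2044, 0.157]
tcp_rot: [0.042, 0.999, -0.0, -0.002]
contact_force: [0.3, -0.1, -2.7]
opening: 0.222
finger_force: 60.2
```

```bash
W="python3 -m handwheel"
$W '[0,0.146,0,0,0,0.016,0,0.146,0,0,0,0.016,0,0.146,0,0,0,0.016,0,0.146,0,0,0,0.016]'
$W '[0,0.146,0,0,0,0.016,0,0.146,0,0,0,0.016,0,0.146,0,0,0,0.016,0,0.146,0,0,0,0.016,0,0,0,0,0,0]'
$W '[0,0,0,0,0,0,0,0,0,0,0,0]'
python3 - <<'E'
from h import *
p,_=grab('top'); q,_=grab('scene')
a=cv2.resize(p[150:260,150:420],None,fx=2.9,fy=2.9); b=cv2.resize(q[190:320,200:400],(783,509))[60:340]
cv2.imwrite('pics/c4.png',np.vstack([a[:, :783],b]))
E
```

```text
time: 13.9
eef_pos: [0.5084, 0.2926, 0.1565]
tcp_rot: [-0.009, 1.0, -0.001, -0.002]
contact_force: [0.5, 0.2, -2.0]
opening: 0.222
finger_force: 60.0
time: 14.32
eef_pos: [0.5082, 0.3826, 0.1565]
tcp_rot: [-0.06, 0.998, 0.0, -0.002]
contact_force: [0.3, -1.1, -1.1]
opening: 0.222
finger_force: 60.1
time: 14.48
eef_pos: [0.5088, 0.3792, 0.157]
tcp_rot: [-0.059, 0.998, -0.001, -0.002]
contact_force: [-0.4, -1.1, -2.3]
opening: 0.225
finger_force: 60.1
```

View pics/c4.png

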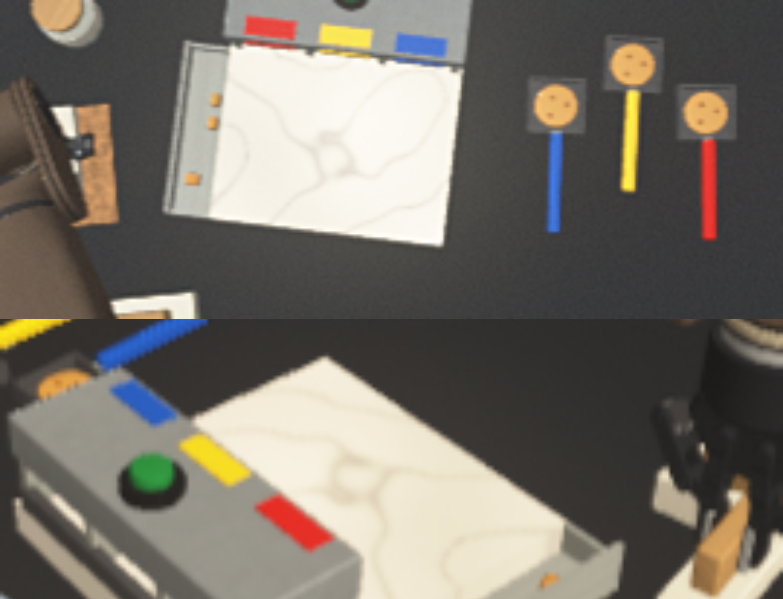

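The slab is clear. All three crumbs are in the gutter, at (215,100), (212,123) and (192,179) in the top half of the picture. I'll check them numerically and lower the scraper.

```bash
W="python3 -m handwheel"
python3 - <<'E'
from h import *
np.set_printoptions(precision=4,suppress=True)
z=np.load('st.npz'); _,d=load('top')
for x,y in((215,100),(212,123),(192,179)):
    u,v=150+x/2.9,150+y/2.9; w=world('top',u,v,np.median(d[int(v):int(v)+2,int(u):int(u)+2])); print(w,(w[:2]-z['t'])@z['R'])
E
$W '[0,0,-0.15,0,0,0,0,0,-0.2,0,0,0,0,0,-0.17,0,0,0,0,0,-0.07,0,0,0,0,0,-0.04,0,0,0]'
$W '[0,0,-0.015,0,0,0,0,0,0,0,0,0,0,0,0,0,0,0]'
```

```text
[0.591  0.2086 0.0201] [0.0402 0.1555]
[0.562  0.2114 0.0198] [0.0111 0.1558]
[0.4914 0.235  0.0136] [-0.0613  0.1734]
time: 15.0
eef_pos: [0.5083, 0.3784, 0.0619]
tcp_rot: [-0.058, 0.998, -0.001, -0.002]
contact_force: [0.0, -0.6, -2.8]
opening: 0.223
finger_force: 60.0
time: 15.25
eef_pos: [0.5109, 0.3805, 0.0642]
tcp_rot: [-0.059, 0.998, 0.001, 0.001]
contact_force: [0.3, -0.4, -2.5]
opening: 0.225
finger_force: 60.0
```

```bash
W="python3 -m handwheel"
$W '[0,0,-0.02,0,0,0,0,0,-0.017,0,0,0,0,0,0,0,0,0,0,0,0,0,0,0]'
$W '[0,0,-0.008,0,0,0,0,0,0,0,0,0,0,0,0,0,0,0]'
```

```text
time: 15.58
eef_pos: [0.5097, 0.3801, 0.057]
tcp_rot: [-0.059, 0.998, 0.0, 0.0]
contact_force: [-0.9, 0.9, -2.1]
opening: 0.226
finger_force: 60.0
time: 15.83
eef_pos: [0.5098, 0.3802, 0.0569]
tcp_rot: [-0.059, 0.998, -0.0, -0.0]
contact_force: [-4.6, -1.2, 5.5]
opening: 0.224
finger_force: 61.2
```

```bash
W="python3 -m handwheel"
$W '[0,0,0.003,0,0,0,0,0,0,0,0,0,0,0,0,0,0,0,0,0,0,0,0,0]' 1
$W '[0,0,0.1,0,0,0,0,0,0.2,0,0,0,0,0,0.27,0,0,0,0,0,0.27,0,0,0,0,0,0.27,0,0,0]'
$W '[0.05,-0.27,0.05,0,0,0,0.05,-0.27,0.05,0,0,0,0.05,-0.27,0.05,0,0,0,0.05,-0.27,0,0,0,0,0.05,-0.27,0,0,0,0]'
$W '[0.05,-0.27,0,0,0,0,0,-0.27,0,0,0,0,0,-0.27,0,0,0,0,0,-0.27,0,0,0,0,0,-0.27,0,0,0,0]'
python3 - <<'E'
from h import *
np.set_printoptions(precision=4,suppress=True)
s=ctrl.get_state(); print(s['eef_pos'],s['tcp_rot'],s['opening'])
for n in('top','scene'): grab(n)
for n in('top','scene'):
    W,p,ok=cloud(n); b=(W[...,0]>.42)&(W[...,0]<.6)&(W[...,1]>.31)&(W[...,1]<.44)&ok
    q=W[b&(W[...,2]>.056)&(W[...,2]<.08)]; print(n,'scraper',q.mean(0),cv2.minAreaRect(q[:,:2].astype(np.float32)*1000))
    for c,v in handles(n).items(): print(n,c,v['near'],v['far'],v['L'],v['yaw'],v['z'])
def fit(w,o):
    A=w-w.mean(0);B=o-o.mean(0);th=np.arctan2((B[:,0]*A[:,1]-B[:,1]*A[:,0]).sum(),(B*A).sum())
    R=np.array([[np.cos(th),-np.sin(th)],[np.sin(th),np.cos(th)]]);t=w.mean(0)-R@o.mean(0); print(t,np.degrees(th)); print((w-t)@R-o); return R,t
H=np.array([[.215,.145],[.215,-.145],[.11,-.145],[.11,.145]])
S=lambda x,y:((x+.5)/3.3-.5+180,(y+.5)/3.3-.5+180); T=lambda x,y:((x+.5)/5-.5+160,(y+.5)/5-.5+125)
print('scene hood');fit(np.array([atz('scene',*S(*q),.115)[:2] for q in((270,343),(75,163),(166,125),(370,284))]),H)
print('top hood');R,t=fit(np.array([atz('top',*T(*q),.115)[:2] for q in((357,40),(766,87),(750,238),(336,188))]),H)
print('tabs top',[(atz('top',*T(*q),.116)[:2]-t)@R for q in((417,172),(546,187),(676.5,202))])
E
```

```text
time: 16.17
eef_pos: [0.5098, 0.38, 0.0559]
tcp_rot: [-0.059, 0.998, 0.0, 0.0]
contact_force: [0.6, 0.1, 0.1]
opening: 0.786
finger_force: 0.0
time: 16.58
eef_pos: [0.5094, 0.3799, 0.2253]
tcp_rot: [-0.059, 0.998, 0.0, 0.0]
contact_force: [0.2, 1.3, -0.4]
opening: 0.999
finger_force: 0.0
time: 17.0
eef_pos: [0.5475, 0.1765, 0.2474]
tcp_rot: [-0.059, 0.998, 0.0, 0.002]
contact_force: [0.6, -0.5, -0.2]
opening: 0.998
finger_force: 0.0
time: 17.42
eef_pos: [0.5543, -0.0264, 0.2464]
tcp_rot: [-0.059, 0.998, -0.0, 0.001]
contact_force: [1.4, 0.7, 0.5]
opening: 1.0
finger_force: 0.0
[ 0.5543 -0.0264  0.2464] [-0.0587  0.9983 -0.0002  0.0009] 1.0001470915032251
top scraper [0.5091 0.3756 0.0676] ((509.0741882324219, 376.87322998046875), (79.27742767333984, 21.830799102783203), 4.572885513305664)
top red [ 0.4347 -0.4104] [ 0.5573 -0.4083] 0.12253748704748574 0.9752142228545814 0.03023094510803176
top yellow [ 0.5075 -0.3073] [ 0.6132 -0.3129] 0.1058492947186094 -3.0395606413162075 0.02786986636655841
top blue [ 0.4402 -0.2164] [ 0.5594 -0.2185] 0.11921329129202854 -1.0410547706250515 0.02995584819111174
scene scraper [0.5132 0.3835 0.0649] ((509.83343505859375, 381.5945739746094), (80.48948669433594, 20.125751495361328), 6.835431098937988)
scene red [ 0.4342 -0.4035] [ 0.5568 -0.4012] 0.12262935443275608 1.049048828443774 0.025221828692664473
scene yellow [ 0.4934 -0.3022] [ 0.6131 -0.3063] 0.11975774758925017 -1.9490128259221426 0.025810320533175852
scene blue [ 0.4369 -0.2101] [ 0.5614 -0.2117] 0.1245787354429603 -0.7495626804954784 0.025550042455782046
scene hood
[0.5368 0.0633] -5.597279731526057
[[-0.0007  0.0005]
 [-0.0042  0.001 ]
 [ 0.0037  0.0014]
 [ 0.0012 -0.0029]]
top hood
[0.535 0.057] -5.28227099123911
[[-0.0006 -0.0029]
 [ 0.0002  0.0027]
 [-0.0002  0.0016]
 [ 0.0005 -0.0013]]
tabs top [array([0.128 , 0.0895]), array([0.1281, 0.    ]), array([ 0.1285, -0.0903])]
```

The scraper stands upright on its mat: its grip top reads z≈.067 and its centre is about 3 mm from the mat's centre. Now the red pan, re-measured just now at near end (.4345,-.407).

```bash
W="python3 -m handwheel"
$W '[-0.06,-0.2533,0,0,0,-0.0063,-0.06,-0.2533,0,0,0,-0.0063,-0.06,-0.2533,0,0,0,-0.0063,-0.06,-0.2533,0,0,0,-0.0063,-0.06,-0.2533,0,0,0,-0.0063]' 0.6 100
$W '[-0.06,-0.2533,0,0,0,-0.0063,-0.06,-0.2533,0,0,0,-0.0063,-0.06,-0.2533,0,0,0,-0.0063,-0.06,-0.2533,0,0,0,-0.0063,-0.06,-0.2533,0,0,0,-0.0063]'
$W '[0,0,-0.2486,0,0,0,0,0,-0.2486,0,0,0,0,0,-0.2486,0,0,0,0,0,-0.2486,0,0,0,0,0,-0.2486,0,0,0]'
$W '[0,0,0,0,0,0,0,0,0,0,0,0,0,0,0,0,0,0]'
```

```text
time: 17.93
eef_pos: [0.5092, -0.2152, 0.2461]
tcp_rot: [-0.034, 0.999, -0.0, 0.001]
contact_force: [0.0, 0.5, -0.1]
opening: 0.597
finger_force: 0.0
time: 18.35
eef_pos: [0.4644, -0.4055, 0.2461]
tcp_rot: [-0.009, 1.0, -0.0, 0.001]
contact_force: [1.5, -0.1, -0.4]
opening: 0.6
finger_force: 0.0
time: 18.77
eef_pos: [0.4652, -0.4041, 0.058]
tcp_rot: [-0.009, 1.0, -0.001, 0.001]
contact_force: [0.7, -0.0, 0.3]
opening: 0.599
finger_force: 0.0
time: 19.02
eef_pos: [0.466, -0.4053, 0.0612]
tcp_rot: [-0.01, 1.0, -0.001, 0.001]
contact_force: [-0.1, -0.5, 0.9]
opening: 0.6
finger_force: 0.0
```

```bash
W="python3 -m handwheel"
$W '[0,0,-0.1,0,0,0,0,0,-0.1,0,0,0,0,0,-0.047,0,0,0,0,0,0,0,0,0,0,0,0,0,0,0]'
$W '[0,0,0,0,0,0,0,0,0,0,0,0,0,0,0,0,0,0,0,0,0,0,0,0,0,0,0,0,0,0]' 0 100
$W '[0,0,0,0,0,0,0,0,0,0,0,0,0,0,0,0,0,0]'
```

```text
time: 19.43
eef_pos: [0.4655, -0.4053, 0.0236]
tcp_rot: [-0.009, 1.0, -0.001, 0.001]
contact_force: [0.5, -0.5, 0.4]
opening: 0.598
finger_force: 0.0
time: 19.85
eef_pos: [0.465, -0.4048, 0.0223]
tcp_rot: [-0.009, 1.0, -0.001, 0.001]
contact_force: [-1.2, 1.3, 2.2]
opening: 0.142
finger_force: 99.0
time: 20.1
eef_pos: [0.4649, -0.4048, 0.022]
tcp_rot: [-0.009, 1.0, -0.001, 0.0]
contact_force: [-1.0, 1.1, 4.1]
opening: 0.144
finger_force: 99.2
```

```bash
W="python3 -m handwheel"
$W '[0,0,0.1,0,0,0,0,0,0.15,0,0,0,0,0,0.2,0,0,0,0,0,0.2,0,0,0,0,0,0.2,0,0,0]'
$W '[0,0.1,0,0,0,-0.0039,-0.0035,0.2084,0,0,0,-0.0039,-0.0035,0.2084,0,0,0,-0.0039,-0.0035,0.2084,0,0,0,-0.0039,-0.0035,0.2084,0,0,0,-0.0039]'
$W '[-0.0035,0.2084,0,0,0,-0.0039,-0.0035,0.2084,0,0,0,-0.0039,-0.0035,0.2084,0,0,0,-0.0039,-0.0035,0.2084,0,0,0,-0.0039,-0.0035,0.2084,0,0,0,-0.0039]'
$W '[-0.0035,0.2084,0,0,0,-0.0039,-0.0035,0.2084,0,0,0,-0.0039,-0.0035,0.2084,0,0,0,-0.0039,-0.0035,0.2084,0,0,0,-0.0039,-0.0035,0.2084,0,0,0,-0.0039]'
$W '[-0.0035,0.2084,0,0,0,-0.0039,-0.0035,0.2084,0,0,0,-0.0039,-0.0035,0.2084,0,0,0,-0.0039,0,0.1,0,0,0,0,0,0,0,0,0,0]'
$W '[0,0,0,0,0,0,0,0,0,0,0,0]'
```

```text
time: 20.52
eef_pos: [0.4636, -0.4034, 0.1485]
tcp_rot: [-0.009, 1.0, 0.001, -0.001]
contact_force: [0.8, -1.3, -0.9]
opening: 0.146
finger_force: 98.5
time: 20.93
eef_pos: [0.461, -0.2618, 0.1469]
tcp_rot: [0.007, 1.0, 0.001, -0.002]
contact_force: [1.8, 0.2, -0.5]
opening: 0.145
finger_force: 98.5
time: 21.35
eef_pos: [0.4581, -0.1057, 0.1471]
tcp_rot: [0.022, 1.0, 0.001, -0.002]
contact_force: [0.6, 0.0, -1.0]
opening: 0.142
finger_force: 98.5
time: 21.77
eef_pos: [0.4553, 0.0501, 0.1472]
tcp_rot: [0.037, 0.999, 0.0, -0.002]
contact_force: [0.5, 0.3, -1.0]
opening: 0.146
finger_force: 98.4
time: 22.18
eef_pos: [0.4536, 0.1596, 0.1472]
tcp_rot: [0.044, 0.999, 0.0, -0.002]
contact_force: [0.3, -1.0, -1.4]
opening: 0.143
finger_force: 98.4
time: 22.35
eef_pos: [0.4547, 0.1566, 0.1478]
tcp_rot: [0.046, 0.999, -0.0, -0.001]
contact_force: [0.6, -1.1, -0.9]
opening: 0.143
finger_force: 98.4
```

```bash
W="python3 -m handwheel"
$W '[0,0,-0.15,0,0,0,0,0,-0.15,0,0,0,0,0,-0.15,0,0,0,0,0,-0.11,0,0,0,0,0,-0.04,0,0,0]'
$W '[0,0,0,0,0,0,0,0,0,0,0,0]'
python3 - <<'E'
from h import *
np.set_printoptions(precision=4,suppress=True)
R=np.array([[.9958,.0915],[-.0915,.9958]]);t=np.array([.537,.06])
for n in('scene','top'):
    W,p,ok=cloud(n,True)
    S=(W[...,:2]-t)@R
    m=colmask(p,'red')&ok&(S[...,0]<.1)&(S[...,0]>-.2)&(abs(S[...,1]-.09)<.05)&(W[...,2]>.02)
    q=np.c_[S[m],W[m][:,2]]; print(n,len(q))
    if len(q)>8:
        i=np.argsort(q[:,0]); k=max(4,len(q)//8); print(q[i[:k]].mean(0),q[i[-k:]].mean(0), np.polyfit(q[:,0],q[:,1],1),np.polyfit(q[:,0],q[:,2],1))
    d=(p.max(-1)<75)&ok&(W[...,2]>.034)&(W[...,2]<.07)&(S[...,0]>-.03)&(S[...,0]<.1)&(abs(S[...,1]-.09)<.06)
    if d.sum()>20: print(' dish',d.sum(),cv2.minAreaRect((S[d]*1000).astype(np.float32)),np.median(W[d][:,2]))
    # crispbread
    b=cv2.cvtColor(p,cv2.COLOR_BGR2HSV); m=(abs(b[...,0].astype(int)-15)<6)&(b[...,1]>100)&ok&(S[...,0]>-.03)&(S[...,0]<.1)&(abs(S[...,1]-.09)<.05)
    if m.sum()>10: print(' bread',m.sum(),S[m].mean(0),W[m][:,2].mean())
E
```

```text
time: 22.77
eef_pos: [0.4533, 0.1554, 0.0559]
tcp_rot: [0.047, 0.999, -0.001, -0.003]
contact_force: [-0.5, 0.3, -2.5]
opening: 0.142
finger_force: 98.5
time: 22.93
eef_pos: [0.4559, 0.1564, 0.0592]
tcp_rot: [0.047, 0.999, -0.0, -0.0]
contact_force: [0.3, -0.3, -1.3]
opening: 0.141
finger_force: 98.5
scene 119
[-0.0806  0.088   0.063 ] [-0.0007  0.0914  0.0618] [0.0246 0.0925] [-0.0115  0.0617]
 dish 44 ((30.18858528137207, 103.5693588256836), (93.2405014038086, 44.04954147338867), 34.049903869628906) 0.047489053577982734
 bread 190 [0.036  0.0884] 0.04608794047408804
top 19
[-0.0286  0.0873  0.0664] [-0.0038  0.0867  0.0687] [-0.0214  0.0859] [0.0517 0.0683]
 bread 180 [0.0392 0.0857] 0.04954585256277403
```

```bash
W="python3 -m handwheel"
$W '[0,0.012,-0.02,0,0,0,0,0,-0.014,0,0,0,0,0,0,0,0,0]'
$W '[0.0567,-0.0052,0,0,0,0,0.0567,-0.0052,0,0,0,0,0.0567,-0.0052,0,0,0,0,0.0567,-0.0052,0,0,0,0,0.0567,-0.0052,0,0,0,0]'
$W '[0.0567,-0.0052,0,0,0,0,0.0567,-0.0052,0,0,0,0,0.0567,-0.0052,0,0,0,0]'
$W '[0.0567,-0.0052,0,0,0,0,0.0567,-0.0052,0,0,0,0,0.0567,-0.0052,0,0,0,0,0.0567,-0.0052,0,0,0,0]'
$W '[0,0,0,0,0,0,0,0,0,0,0,0]'
```

```text
time: 23.28
eef_pos: [0.4557, 0.159, 0.054]
tcp_rot: [0.046, 0.999, 0.0, 0.0]
contact_force: [0.1, 0.3, -1.8]
opening: 0.141
finger_force: 98.5
time: 23.7
eef_pos: [0.4995, 0.1548, 0.054]
tcp_rot: [0.046, 0.999, 0.0, 0.0]
contact_force: [0.2, -0.1, -1.3]
opening: 0.145
finger_force: 98.6
time: 23.95
eef_pos: [0.5246, 0.1525, 0.0537]
tcp_rot: [0.046, 0.999, -0.0, -0.0]
contact_force: [0.5, -0.1, -1.3]
opening: 0.144
finger_force: 98.6
time: 24.28
eef_pos: [0.5585, 0.1494, 0.0538]
tcp_rot: [0.046, 0.999, -0.0, -0.0]
contact_force: [0.4, -0.1, -1.4]
opening: 0.139
finger_force: 98.6
time: 24.45
eef_pos: [0.5581, 0.1494, 0.0539]
tcp_rot: [0.046, 0.999, 0.0, -0.0]
contact_force: [-0.8, 0.5, -1.1]
opening: 0.147
finger_force: 98.5
```

```bash
W="python3 -m handwheel"
$W '[0.033,-0.003,0,0,0,0,0.033,-0.003,0,0,0,0,0.033,-0.003,0,0,0,0,0.033,-0.003,0,0,0,0]'
$W '[0.014,-0.0013,0,0,0,0,0,0,0,0,0,0]'
$W '[0.014,-0.0013,0,0,0,0,0,0,0,0,0,0]'
$W '[0.014,-0.0013,0,0,0,0,0,0,0,0,0,0]'
$W '[0.014,-0.0013,0,0,0,0,0,0,0,0,0,0]'
```

```text
time: 24.78
eef_pos: [0.5779, 0.1477, 0.0539]
tcp_rot: [0.046, 0.999, 0.0, 0.0]
contact_force: [-0.3, 0.0, -1.4]
opening: 0.146
finger_force: 98.6
time: 24.95
eef_pos: [0.5803, 0.1474, 0.054]
tcp_rot: [0.046, 0.999, 0.0, 0.0]
contact_force: [0.8, -0.2, -0.9]
opening: 0.145
finger_force: 98.5
time: 25.12
eef_pos: [0.5818, 0.1473, 0.0538]
tcp_rot: [0.046, 0.999, 0.0, 0.0]
contact_force: [-1.2, -0.0, -1.5]
opening: 0.145
finger_force: 98.5
time: 25.28
eef_pos: [0.584, 0.1471, 0.0539]
tcp_rot: [0.046, 0.999, 0.0, 0.0]
contact_force: [0.1, 0.4, -0.6]
opening: 0.146
finger_force: 98.5
time: 25.45
eef_pos: [0.5853, 0.1469, 0.0536]
tcp_rot: [0.046, 0.999, -0.0, -0.001]
contact_force: [-1.0, -0.3, 0.2]
opening: 0.141
finger_force: 98.6
```

```bash
W="python3 -m handwheel"
$W '[0.012,-0.001,0,0,0,0,0,0,0,0,0,0]'
$W '[0.012,-0.001,0,0,0,0,0,0,0,0,0,0]'
$W '[0.012,-0.001,0,0,0,0,0,0,0,0,0,0]'
```

```text
time: 25.62
eef_pos: [0.5853, 0.1467, 0.053]
tcp_rot: [0.046, 0.999, -0.0, -0.003]
contact_force: [-7.9, -0.5, 1.5]
opening: 0.145
finger_force: 98.9
time: 25.78
eef_pos: [0.5853, 0.1467, 0.0529]
tcp_rot: [0.046, 0.999, -0.001, -0.006]
contact_force: [-12.8, -0.5, 6.0]
opening: 0.14
finger_force: 99.5
time: 25.95
eef_pos: [0.5854, 0.1467, 0.0529]
tcp_rot: [0.045, 0.999, -0.001, -0.009]
contact_force: [-18.9, -1.6, 11.7]
opening: 0.145
finger_force: 100.1
```

Contact with the stop came exactly at the predicted place. I back off the push and let go.

```bash
W="python3 -m handwheel"
$W '[-0.03,0.0027,0,0,0,0,0,0,0,0,0,0,0,0,0,0,0,0]'
$W '[0,0,-0.008,0,0,0,0,0,0,0,0,0]'
$W '[0,0,0,0,0,0,0,0,0,0,0,0,0,0,0,0,0,0]' 0.5
$W '[0,0,0.1,0,0,0,0,0,0.2,0,0,0,0,0,0.25,0,0,0,0,0,0.25,0,0,0,0,0,0.25,0,0,0]'
$W '[-0.1,-0.23,0.05,0,0,0.004,-0.1,-0.23,0.05,0,0,0.004,-0.1,-0.23,0.05,0,0,0.004,-0.05,-0.23,0,0,0,0.004,-0.05,-0.23,0,0,0,0.004]'
$W '[0,-0.23,0,0,0,0.004,0,-0.23,0,0,0,0.004,0,-0.23,0,0,0,0.004,0,-0.2,0,0,0,0.004,0,-0.1,0,0,0,0.004]'
$W '[0,0,0,0,0,0,0,0,0,0,0,0]'
cat > m.py <<'E'
from h import *
import sys
np.set_printoptions(precision=4,suppress=True)
R=np.array([[.9958,.0915],[-.0915,.9958]]);t=np.array([.537,.06])
s=ctrl.get_state(); print('tcp',s['eef_pos'],s['tcp_rot'],s['time'])
for n in('scene','top'):
    grab(n)
    for c,v in handles(n).items(): print(n,c,v['near'],v['far'],round(v['L'],4),round(v['yaw'],2),round(v['z'],4),'n',v['n'])
    W,p,ok=cloud(n); S=(W[...,:2]-t)@R
    for c,y in(('red',.09),('yellow',0),('blue',-.09)):
        m=colmask(p,c)&ok&(S[...,0]<.105)&(S[...,0]>-.05)&(abs(S[...,1]-y)<.04)&(W[...,2]>.045)&(W[...,2]<.09)
        if m.sum()>8:
            q=np.c_[S[m],W[m][:,2]]; print(n,'IN',c,len(q),'x',q[:,0].min(),q[:,0].max(),'y,slope',np.polyfit(q[:,0],q[:,1],1),'z,slope',np.polyfit(q[:,0],q[:,2],1))
E
python3 m.py
```

```text
time: 26.2
eef_pos: [0.5853, 0.1469, 0.0533]
tcp_rot: [0.046, 0.999, -0.0, -0.002]
contact_force: [-4.7, -0.1, 0.8]
opening: 0.145
finger_force: 98.7
time: 26.37
eef_pos: [0.5852, 0.147, 0.0525]
tcp_rot: [0.046, 0.999, -0.0, -0.003]
contact_force: [-8.1, -0.4, 4.2]
opening: 0.144
finger_force: 99.2
time: 26.62
eef_pos: [0.5883, 0.1468, 0.0534]
tcp_rot: [0.046, 0.999, 0.0, 0.002]
contact_force: [0.8, -0.1, -0.5]
opening: 0.498
finger_force: 0.0
time: 27.03
eef_pos: [0.5873, 0.1467, 0.2121]
tcp_rot: [0.046, 0.999, 0.0, 0.001]
contact_force: [1.5, 0.4, -0.3]
opening: 0.502
finger_force: 0.0
time: 27.45
eef_pos: [0.527, -0.0272, 0.2343]
tcp_rot: [0.03, 1.0, -0.001, 0.002]
contact_force: [1.5, -0.3, -0.4]
opening: 0.499
finger_force: 0.0
time: 27.87
eef_pos: [0.5272, -0.178, 0.2335]
tcp_rot: [0.016, 1.0, -0.001, 0.001]
contact_force: [0.8, -0.8, 0.2]
opening: 0.503
finger_force: 0.0
time: 28.03
eef_pos: [0.5271, -0.1751, 0.2329]
tcp_rot: [0.016, 1.0, -0.0, 0.001]
contact_force: [0.3, 0.7, -0.3]
opening: 0.498
finger_force: 0.0
tcp [ 0.5271 -0.1751  0.2329] [ 0.0156  0.9999 -0.0001  0.0006] 28.0333
scene yellow [ 0.492  -0.3027] [ 0.6156 -0.3059] 0.1237 -1.49 0.0259 n 112
scene blue [ 0.4374 -0.2101] [ 0.562  -0.2115] 0.1245 -0.6 0.0256 n 148
scene IN red 80 x 0.01123647958337864 0.06535035425240297 y,slope [0.0169 0.0946] z,slope [0.0151 0.056 ]
top blue [ 0.4911 -0.2171] [ 0.5092 -0.2187] 0.0182 -4.87 0.0318 n 19
top IN red 44 x 0.01221485435180665 0.10356800765760193 y,slope [0.0015 0.0889] z,slope [-0.0549  0.0623]
```

Red is home: its handle end is at station x≈11 mm and the pan is flat. Yellow is next.

```bash
W="python3 -m handwheel"
$W '[-0.01,-0.217,0,0,0,0,-0.01,-0.217,0,0,0,0,-0.01,-0.217,0,0,0,0,-0.01,-0.217,0,0,0,0,0,0,0,0,0,0]'
$W '[0,0,-0.21,0,0,0,0,0,-0.21,0,0,0,0,0,-0.21,0,0,0,0,0,-0.21,0,0,0,0,0,-0.21,0,0,0]'
$W '[0,0,-0.15,0,0,0,0,0,-0.08,0,0,0,0,0,0,0,0,0,0,0,0,0,0,0]'
```

```text
time: 28.55
eef_pos: [0.5209, -0.3079, 0.233]
tcp_rot: [0.016, 1.0, -0.002, 0.0]
contact_force: [-0.1, 0.5, 0.5]
opening: 0.498
finger_force: 0.0
time: 28.97
eef_pos: [0.5214, -0.3025, 0.0742]
tcp_rot: [0.014, 1.0, -0.0, 0.0]
contact_force: [-0.1, 0.2, -0.1]
opening: 0.5
finger_force: 0.0
time: 29.3
eef_pos: [0.5213, -0.3035, 0.041]
tcp_rot: [0.014, 1.0, 0.0, 0.0]
contact_force: [-1.0, -0.1, 0.4]
opening: 0.499
finger_force: 0.0
```

```bash
W="python3 -m handwheel"
$W '[0,0,-0.07,0,0,0,0,0,-0.047,0,0,0,0,0,0,0,0,0]'
$W '[0,0,0,0,0,0,0,0,0,0,0,0,0,0,0,0,0,0,0,0,0,0,0,0,0,0,0,0,0,0]' 0 100
$W '[0,0,0,0,0,0,0,0,0,0,0,0]'
```

```text
time: 29.55
eef_pos: [0.5206, -0.304, 0.0226]
tcp_rot: [0.014, 1.0, 0.0, -0.0]
contact_force: [0.3, 0.9, -0.4]
opening: 0.499
finger_force: 0.0
time: 29.97
eef_pos: [0.5211, -0.3047, 0.0237]
tcp_rot: [0.014, 1.0, -0.0, 0.0]
contact_force: [-0.6, 0.2, 0.6]
opening: 0.143
finger_force: 98.3
time: 30.13
eef_pos: [0.5211, -0.3046, 0.0236]
tcp_rot: [0.015, 1.0, -0.0, 0.0]
contact_force: [-0.5, 0.2, 1.4]
opening: 0.147
finger_force: 98.3
```

```bash
W="python3 -m handwheel"
$W '[0,0,0.1,0,0,0,0,0,0.15,0,0,0,0,0,0.2,0,0,0,0,0,0.2,0,0,0,0,0,0.2,0,0,0]'
$W '[-0.0351,0.1,0,0,0,-0.0029,-0.0351,0.1775,0,0,0,-0.0029,-0.0351,0.1775,0,0,0,-0.0029,-0.0351,0.1775,0,0,0,-0.0029,-0.0351,0.1775,0,0,0,-0.0029]'
$W '[-0.0351,0.1775,0,0,0,-0.0029,-0.0351,0.1775,0,0,0,-0.0029,-0.0351,0.1775,0,0,0,-0.0029,-0.0351,0.1775,0,0,0,-0.0029,-0.0351,0.1775,0,0,0,-0.0029]'
$W '[-0.0351,0.1775,0,0,0,-0.0029,-0.0351,0.1775,0,0,0,-0.0029,-0.0351,0.1775,0,0,0,-0.0029,-0.0351,0.1775,0,0,0,-0.0029,0,0.0775,0,0,0,0]'
$W '[0,0,0,0,0,0,0,0,0,0,0,0]'
$W '[0,0,-0.15,0,0,0,0,0,-0.15,0,0,0,0,0,-0.15,0,0,0,0,0,-0.11,0,0,0,0,0,-0.02,0,0,0]'
$W '[0,0,0,0,0,0,0,0,0,0,0,0]'
cat > b.py <<'E'
from h import *
import sys
np.set_printoptions(precision=4,suppress=True)
Y=float(sys.argv[1])
R=np.array([[.9958,.0915],[-.0915,.9958]]);t=np.array([.537,.06])
e=ctrl.get_state()['eef_pos']; print('tcp station',(e[:2]-t)@R)
for n in('scene','top'):
    W,p,ok=cloud(n,True); S=(W[...,:2]-t)@R
    b=cv2.cvtColor(p,cv2.COLOR_BGR2HSV); m=(abs(b[...,0].astype(int)-15)<6)&(b[...,1]>100)&ok&(S[...,0]>-.03)&(S[...,0]<.1)&(abs(S[...,1]-Y)<.05)
    if m.sum()>10: print(n,' bread',m.sum(),S[m].mean(0),W[m][:,2].mean())
E
python3 b.py 0
```

```text
time: 30.55
eef_pos: [0.5199, -0.3037, 0.1508]
tcp_rot: [0.014, 1.0, 0.001, -0.001]
contact_force: [1.0, -0.3, -0.7]
opening: 0.142
finger_force: 97.9
time: 30.97
eef_pos: [0.4933, -0.1814, 0.1499]
tcp_rot: [0.026, 1.0, 0.0, -0.001]
contact_force: [-0.5, -0.1, -0.9]
opening: 0.145
finger_force: 98.0
time: 31.38
eef_pos: [0.4669, -0.0483, 0.15]
tcp_rot: [0.037, 0.999, 0.0, -0.001]
contact_force: [0.5, -0.0, -1.3]
opening: 0.14
finger_force: 97.9
time: 31.8
eef_pos: [0.445, 0.0709, 0.1497]
tcp_rot: [0.045, 0.999, 0.0, -0.002]
contact_force: [-0.1, -0.5, -0.6]
opening: 0.143
finger_force: 97.8
time: 31.97
eef_pos: [0.4465, 0.0688, 0.1502]
tcp_rot: [0.045, 0.999, -0.0, -0.001]
contact_force: [0.4, 0.3, -1.7]
opening: 0.146
finger_force: 97.9
time: 32.38
eef_pos: [0.4445, 0.0675, 0.0603]
tcp_rot: [0.047, 0.999, -0.0, -0.004]
contact_force: [-0.2, -0.6, -1.9]
opening: 0.145
finger_force: 97.9
time: 32.55
eef_pos: [0.4477, 0.0678, 0.0642]
tcp_rot: [0.047, 0.999, -0.0, 0.0]
contact_force: [-0.4, -0.7, 0.0]
opening: 0.141
finger_force: 98.0
tcp station [-0.0896 -0.0004]
scene  bread 163 [ 0.0373 -0.0025] 0.05040768449974974
top  bread 179 [ 0.0414 -0.0035] 0.05405676373329071
```

```bash
W="python3 -m handwheel"
$W '[0,0.017,-0.03,0,0,0,0,0,-0.028,0,0,0,0,0,0,0,0,0]'
$W '[0.0567,-0.0052,0,0,0,0,0.0567,-0.0052,0,0,0,0,0.0567,-0.0052,0,0,0,0,0.0567,-0.0052,0,0,0,0,0.0567,-0.0052,0,0,0,0]'
$W '[0.0567,-0.0052,0,0,0,0,0.0567,-0.0052,0,0,0,0,0.0567,-0.0052,0,0,0,0]'
$W '[0.0567,-0.0052,0,0,0,0,0.0567,-0.0052,0,0,0,0,0.0567,-0.0052,0,0,0,0,0.0567,-0.0052,0,0,0,0]'
$W '[0.033,-0.003,0,0,0,0,0.033,-0.003,0,0,0,0,0.033,-0.003,0,0,0,0,0.033,-0.003,0,0,0,0]'
$W '[0.014,-0.0013,0,0,0,0,0,0,0,0,0,0]'
```

```text
time: 32.9
eef_pos: [0.4467, 0.0711, 0.0545]
tcp_rot: [0.046, 0.999, -0.0, -0.0]
contact_force: [0.1, 0.1, -1.1]
opening: 0.142
finger_force: 98.0
time: 33.32
eef_pos: [0.491, 0.0669, 0.0551]
tcp_rot: [0.046, 0.999, -0.0, 0.0]
contact_force: [-0.2, -0.7, -1.5]
opening: 0.141
finger_force: 98.1
time: 33.57
eef_pos: [0.5161, 0.0646, 0.0548]
tcp_rot: [0.046, 0.999, -0.0, -0.0]
contact_force: [-0.7, 0.3, -1.3]
opening: 0.145
finger_force: 98.1
time: 33.9
eef_pos: [0.55, 0.0615, 0.0549]
tcp_rot: [0.046, 0.999, -0.0, -0.0]
contact_force: [0.9, -1.4, -1.0]
opening: 0.141
finger_force: 98.1
time: 34.23
eef_pos: [0.5692, 0.0598, 0.0548]
tcp_rot: [0.046, 0.999, 0.0, -0.0]
contact_force: [-0.8, -0.4, -1.4]
opening: 0.143
finger_force: 98.0
time: 34.4
eef_pos: [0.5715, 0.0595, 0.055]
tcp_rot: [0.046, 0.999, -0.0, 0.0]
contact_force: [-0.2, -0.3, -0.3]
opening: 0.143
finger_force: 98.0
```

```bash
W="python3 -m handwheel"
$W '[0.014,-0.0013,0,0,0,0,0,0,0,0,0,0]'
$W '[0.014,-0.0013,0,0,0,0,0,0,0,0,0,0]'
$W '[0.01,-0.001,0,0,0,0,0,0,0,0,0,0]'
$W '[0.01,-0.001,0,0,0,0,0,0,0,0,0,0]'
```

```text
time: 34.57
eef_pos: [0.5732, 0.0594, 0.0549]
tcp_rot: [0.046, 0.999, -0.0, 0.0]
contact_force: [-0.9, 0.4, -0.7]
opening: 0.144
finger_force: 98.0
time: 34.73
eef_pos: [0.5746, 0.0593, 0.0547]
tcp_rot: [0.046, 0.999, -0.0, -0.001]
contact_force: [-0.7, -0.7, -0.8]
opening: 0.146
finger_force: 98.1
time: 34.9
eef_pos: [0.5746, 0.0592, 0.0541]
tcp_rot: [0.046, 0.999, -0.0, -0.003]
contact_force: [-6.6, -0.5, 2.4]
opening: 0.143
finger_force: 98.3
time: 35.07
eef_pos: [0.5747, 0.0592, 0.0539]
tcp_rot: [0.046, 0.999, -0.0, -0.005]
contact_force: [-11.4, -0.8, 4.8]
opening: 0.145
finger_force: 98.8
```

```bash
W="python3 -m handwheel"
$W '[-0.018,0.0016,-0.006,0,0,0,0,0,0,0,0,0,0,0,0,0,0,0]'
$W '[0,0,0,0,0,0,0,0,0,0,0,0,0,0,0,0,0,0]' 0.5
$W '[0,0,0.1,0,0,0,0,0,0.2,0,0,0,0,0,0.25,0,0,0,0,0,0.25,0,0,0,0,0,0.25,0,0,0]'
$W '[-0.0862,-0.1988,0,0,0,0.008,-0.0862,-0.1988,0,0,0,0.008,-0.0862,-0.1988,0,0,0,0.008,-0.0862,-0.1988,0,0,0,0.008,-0.0862,-0.1988,0,0,0,0.008]'
$W '[-0.0862,-0.1988,0,0,0,0.008,0,0,0,0,0,0,0,0,0,0,0,0]'
python3 m.py
```

```text
time: 35.32
eef_pos: [0.5746, 0.0592, 0.0539]
tcp_rot: [0.046, 0.999, -0.0, -0.001]
contact_force: [-6.0, 0.2, 3.0]
opening: 0.139
finger_force: 98.5
time: 35.57
eef_pos: [0.5767, 0.0591, 0.0546]
tcp_rot: [0.046, 0.999, 0.0, 0.001]
contact_force: [-0.3, -0.1, -0.4]
opening: 0.498
finger_force: 0.0
time: 35.98
eef_pos: [0.5758, 0.0592, 0.2133]
tcp_rot: [0.046, 0.999, 0.0, 0.001]
contact_force: [0.4, -0.1, -0.9]
opening: 0.498
finger_force: 0.0
time: 36.4
eef_pos: [0.5108, -0.0912, 0.2122]
tcp_rot: [0.014, 1.0, -0.0, 0.001]
contact_force: [1.2, 0.3, -0.8]
opening: 0.505
finger_force: 0.0
time: 36.65
eef_pos: [0.498, -0.1213, 0.212]
tcp_rot: [0.01, 1.0, -0.0, 0.001]
contact_force: [-0.2, 0.0, 0.1]
opening: 0.498
finger_force: 0.0
tcp [ 0.498  -0.1213  0.212 ] [ 0.0105  0.9999 -0.0002  0.001 ] 36.65
scene blue [ 0.4376 -0.21  ] [ 0.5622 -0.2114] 0.1245 -0.63 0.0251 n 148
scene IN red 79 x 0.010298219452115922 0.06605436336055719 y,slope [-0.013   0.0956] z,slope [-0.0107  0.0568]
scene IN yellow 65 x 0.00954965251846666 0.06262820206646508 y,slope [-0.0056  0.0075] z,slope [0.023  0.0558]
top blue [ 0.4401 -0.2174] [ 0.56   -0.2215] 0.12 -1.98 0.0289 n 28
top IN red 45 x 0.012779144900549738 0.1017202030436741 y,slope [-0.0127  0.0895] z,slope [0.0339 0.0584]
```

```bash
W="python3 -m handwheel"
$W '[-0.0657,-0.206,0,0,0,0,-0.0657,-0.206,0,0,0,0,-0.0657,-0.206,0,0,0,0,0,0,0,0,0,0]'
$W '[0,0,-0.2,0,0,0,0,0,-0.2,0,0,0,0,0,-0.2,0,0,0,0,0,-0.2,0,0,0,0,0,-0.2,0,0,0]'
$W '[0,0,0,0,0,0,0,0,0,0,0,0]'
```

```text
time: 37.08
eef_pos: [0.4683, -0.2154, 0.2119]
tcp_rot: [0.01, 1.0, -0.001, 0.0]
contact_force: [0.4, -0.2, -0.2]
opening: 0.504
finger_force: 0.0
time: 37.5
eef_pos: [0.4694, -0.2111, 0.0604]
tcp_rot: [0.008, 1.0, -0.0, 0.001]
contact_force: [-0.3, -1.0, 0.0]
opening: 0.499
finger_force: 0.0
time: 37.67
eef_pos: [0.4679, -0.2106, 0.0601]
tcp_rot: [0.008, 1.0, 0.001, -0.002]
contact_force: [0.3, -0.5, 0.6]
opening: 0.5
finger_force: 0.0
```

```bash
W="python3 -m handwheel"
$W '[0,0,-0.1,0,0,0,0,0,-0.1,0,0,0,0,0,-0.05,0,0,0,0,0,0,0,0,0]'
```

```text
time: 38.0
eef_pos: [0.4689, -0.2122, 0.0245]
tcp_rot: [0.008, 1.0, -0.0, 0.0]
contact_force: [0.1, -0.1, -0.4]
opening: 0.503
finger_force: 0.0
```

```bash
W="python3 -m handwheel"
$W '[0,0,0,0,0,0,0,0,0,0,0,0,0,0,0,0,0,0,0,0,0,0,0,0,0,0,0,0,0,0]' 0 100
$W '[0,0,0,0,0,0,0,0,0,0,0,0]'
$W '[0,0,0.1,0,0,0,0,0,0.15,0,0,0,0,0,0.2,0,0,0,0,0,0.2,0,0,0,0,0,0.2,0,0,0]'
$W '[-0.0206,0.1588,0,0,0,-0.006,-0.0206,0.1588,0,0,0,-0.006,-0.0206,0.1588,0,0,0,-0.006,-0.0206,0.1588,0,0,0,-0.006]'
$W '[-0.0206,0.1588,0,0,0,-0.006,-0.0206,0.1588,0,0,0,-0.006,-0.0206,0.1588,0,0,0,-0.006,-0.0206,0.1588,0,0,0,-0.006,0,0,0,0,0,0]'
$W '[0,0,0,0,0,0,0,0,0,0,0,0]'
$W '[0,0,-0.15,0,0,0,0,0,-0.15,0,0,0,0,0,-0.15,0,0,0,0,0,-0.11,0,0,0,0,0,-0.02,0,0,0]'
$W '[0,0,0,0,0,0,0,0,0,0,0,0]'
python3 b.py -0.09
```

```text
time: 38.42
eef_pos: [0.4694, -0.2132, 0.0253]
tcp_rot: [0.009, 1.0, -0.001, 0.001]
contact_force: [-0.0, 0.1, 2.7]
opening: 0.142
finger_force: 98.1
time: 38.58
eef_pos: [0.4694, -0.2131, 0.025]
tcp_rot: [0.009, 1.0, -0.001, 0.001]
contact_force: [0.7, 0.3, 3.2]
opening: 0.14
finger_force: 98.3
time: 39.0
eef_pos: [0.4667, -0.2115, 0.151]
tcp_rot: [0.009, 1.0, 0.001, -0.002]
contact_force: [-0.1, 0.4, -1.1]
opening: 0.143
finger_force: 97.7
time: 39.33
eef_pos: [0.4543, -0.1157, 0.1502]
tcp_rot: [0.028, 1.0, 0.001, -0.002]
contact_force: [-0.5, -0.1, -1.9]
opening: 0.142
finger_force: 97.7
time: 39.75
eef_pos: [0.4409, -0.0185, 0.1495]
tcp_rot: [0.045, 0.999, 0.001, -0.003]
contact_force: [0.0, -0.1, -1.7]
opening: 0.144
finger_force: 97.8
time: 39.92
eef_pos: [0.443, -0.022, 0.1508]
tcp_rot: [0.046, 0.999, -0.0, -0.001]
contact_force: [0.2, 0.1, -1.8]
opening: 0.143
finger_force: 97.8
time: 40.33
eef_pos: [0.441, -0.0222, 0.0611]
tcp_rot: [0.047, 0.999, 0.001, -0.004]
contact_force: [-1.3, -0.3, -1.9]
opening: 0.139
finger_force: 97.8
time: 40.5
eef_pos: [0.4442, -0.0226, 0.0651]
tcp_rot: [0.047, 0.999, -0.0, 0.0]
contact_force: [-0.2, 0.2, -1.0]
opening: 0.14
finger_force: 97.8
tcp station [-0.0848 -0.0908]
scene  bread 134 [ 0.0375 -0.092 ] 0.04863805513221588
top  bread 180 [ 0.0435 -0.0928] 0.05241527481849023
```

```bash
W="python3 -m handwheel"
$W '[0,0.014,-0.03,0,0,0,0,0,-0.027,0,0,0,0,0,0,0,0,0]'
$W '[0.0567,-0.0052,0,0,0,0,0.0567,-0.0052,0,0,0,0,0.0567,-0.0052,0,0,0,0,0.0567,-0.0052,0,0,0,0,0.0567,-0.0052,0,0,0,0]'
$W '[0.0567,-0.0052,0,0,0,0,0.0567,-0.0052,0,0,0,0,0.0567,-0.0052,0,0,0,0]'
$W '[0.0567,-0.0052,0,0,0,0,0.0567,-0.0052,0,0,0,0,0.0567,-0.0052,0,0,0,0]'
$W '[0.033,-0.003,0,0,0,0,0.033,-0.003,0,0,0,0,0.033,-0.003,0,0,0,0,0.033,-0.003,0,0,0,0]'
$W '[0.02,-0.0018,0,0,0,0,0,0,0,0,0,0]'
```

```text
time: 40.85
eef_pos: [0.4441, -0.0198, 0.056]
tcp_rot: [0.046, 0.999, -0.0, 0.001]
contact_force: [0.1, 0.1, -0.4]
opening: 0.143
finger_force: 98.1
time: 41.27
eef_pos: [0.4875, -0.0239, 0.056]
tcp_rot: [0.046, 0.999, -0.0, 0.0]
contact_force: [-0.8, 0.3, 0.7]
opening: 0.137
finger_force: 98.0
time: 41.52
eef_pos: [0.5127, -0.0261, 0.0559]
tcp_rot: [0.046, 0.999, -0.0, -0.0]
contact_force: [-1.2, 0.3, 1.1]
opening: 0.134
finger_force: 98.1
time: 41.77
eef_pos: [0.5381, -0.0285, 0.056]
tcp_rot: [0.046, 0.999, -0.0, -0.0]
contact_force: [-1.4, 0.3, 1.6]
opening: 0.137
finger_force: 98.1
time: 42.1
eef_pos: [0.5573, -0.0302, 0.056]
tcp_rot: [0.046, 0.999, -0.0, -0.0]
contact_force: [-1.8, 0.2, 1.0]
opening: 0.141
finger_force: 98.2
time: 42.27
eef_pos: [0.5609, -0.0306, 0.0561]
tcp_rot: [0.046, 0.999, -0.0, 0.001]
contact_force: [0.3, 0.3, -0.2]
opening: 0.138
finger_force: 98.0
```

```bash
W="python3 -m handwheel"
$W '[0.014,-0.0013,0,0,0,0,0,0,0,0,0,0]'
$W '[0.014,-0.0013,0,0,0,0,0,0,0,0,0,0]'
$W '[0.01,-0.001,0,0,0,0,0,0,0,0,0,0]'
$W '[0.01,-0.001,0,0,0,0,0,0,0,0,0,0]'
```

```text
time: 42.43
eef_pos: [0.5622, -0.0306, 0.056]
tcp_rot: [0.046, 0.999, -0.0, 0.0]
contact_force: [0.5, 0.2, -0.4]
opening: 0.143
finger_force: 98.2
time: 42.6
eef_pos: [0.5644, -0.0308, 0.0561]
tcp_rot: [0.046, 0.999, -0.0, 0.0]
contact_force: [-0.8, -0.3, -1.1]
opening: 0.144
finger_force: 98.1
time: 42.77
eef_pos: [0.5659, -0.031, 0.056]
tcp_rot: [0.046, 0.999, -0.0, 0.0]
contact_force: [-0.2, -0.9, 1.3]
opening: 0.143
finger_force: 98.2
time: 42.93
eef_pos: [0.5675, -0.0312, 0.056]
tcp_rot: [0.046, 0.999, -0.0, 0.0]
contact_force: [0.2, 0.8, -0.1]
opening: 0.141
finger_force: 98.2
```

```bash
W="python3 -m handwheel"
$W '[0.01,-0.001,0,0,0,0,0,0,0,0,0,0]'
$W '[0.01,-0.001,0,0,0,0,0,0,0,0,0,0]'
$W '[0.01,-0.001,0,0,0,0,0,0,0,0,0,0]'
```

```text
time: 43.1
eef_pos: [0.569, -0.0313, 0.056]
tcp_rot: [0.046, 0.999, -0.0, 0.0]
contact_force: [-0.1, -0.4, 0.6]
opening: 0.14
finger_force: 98.2
time: 43.27
eef_pos: [0.5695, -0.0314, 0.0558]
tcp_rot: [0.046, 0.999, 0.0, -0.001]
contact_force: [-4.7, -0.3, 3.5]
opening: 0.141
finger_force: 98.6
time: 43.43
eef_pos: [0.5696, -0.0314, 0.0557]
tcp_rot: [0.046, 0.999, 0.0, -0.003]
contact_force: [-10.3, -0.2, 6.9]
opening: 0.141
finger_force: 99.1
```

Contact came at .5695 against a predicted .5696. Release, retreat and look.

```bash
W="python3 -m handwheel"
$W '[-0.016,0.0015,-0.006,0,0,0,0,0,0,0,0,0,0,0,0,0,0,0]'
$W '[0,0,0,0,0,0,0,0,0,0,0,0,0,0,0,0,0,0]' 0.5
$W '[0,0,0.1,0,0,0,0,0,0.2,0,0,0,0,0,0.25,0,0,0,0,0,0.25,0,0,0,0,0,0.25,0,0,0]'
$W '[0,-0.23,0,0,0,0,0,-0.23,0,0,0,0,0,-0.23,0,0,0,0,0,-0.23,0,0,0,0,0,-0.23,0,0,0,0]'
$W '[0,-0.23,0,0,0,0,0,0,0,0,0,0,0,0,0,0,0,0]'
python3 m.py
python3 - <<'E'
from h import *
a=cv2.resize(load('top')[0][120:250,160:330],(392,300)); b=cv2.resize(load('scene')[0][190:320,190:360],(392,300)); cv2.imwrite('pics/c5.png',cv2.resize(np.hstack([a,b]),None,fx=1.02,fy=1.02))
E
```

```text
time: 43.68
eef_pos: [0.5695, -0.0314, 0.0555]
tcp_rot: [0.046, 0.999, -0.0, 0.0]
contact_force: [-3.6, 1.4, 4.1]
opening: 0.137
finger_force: 98.7
time: 43.93
eef_pos: [0.5697, -0.0314, 0.0549]
tcp_rot: [0.046, 0.999, -0.0, 0.0]
contact_force: [-0.5, 0.0, 0.5]
opening: 0.502
finger_force: 0.0
time: 44.35
eef_pos: [0.5691, -0.0313, 0.2137]
tcp_rot: [0.046, 0.999, 0.0, -0.0]
contact_force: [1.1, -0.2, -0.3]
opening: 0.497
finger_force: 0.0
time: 44.77
eef_pos: [0.5694, -0.2054, 0.2125]
tcp_rot: [0.046, 0.999, -0.0, 0.0]
contact_force: [0.3, 0.1, -0.3]
opening: 0.497
finger_force: 0.0
time: 45.02
eef_pos: [0.5692, -0.2401, 0.2121]
tcp_rot: [0.048, 0.999, 0.0, 0.0]
contact_force: [0.2, -0.1, -0.4]
opening: 0.496
finger_force: 0.0
tcp [ 0.5692 -0.2401  0.2121] [0.048  0.9988 0.0002 0.    ] 45.0167
scene IN red 79 x 0.010319937374688407 0.06653195214163611 y,slope [0.0051 0.0951] z,slope [-0.0041  0.0569]
scene IN yellow 66 x 0.010439929833108737 0.0633032472964922 y,slope [-0.0122  0.0076] z,slope [0.0176 0.0559]
scene IN blue 63 x 0.009740495041570887 0.06499434826830694 y,slope [-0.0103 -0.0831] z,slope [0.0201 0.0553]
top IN red 46 x 0.01212768541597645 0.10436491744788758 y,slope [-0.0077  0.0892] z,slope [-0.04    0.0622]
top IN blue 44 x 0.012055422842450123 0.10269326914298464 y,slope [-0.0054 -0.0891] z,slope [-0.0383  0.0635]
```

View pics/c5.png

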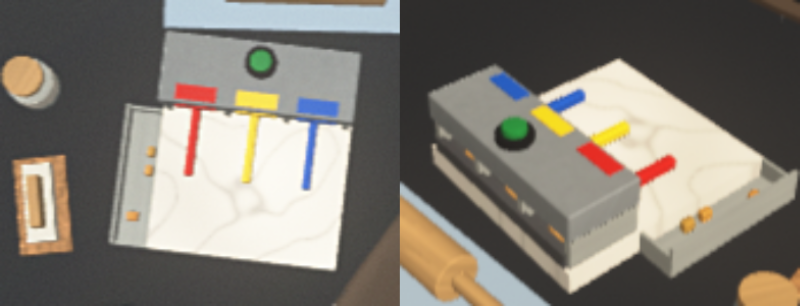

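All three pans are home and flat in their own bays. The scraper is on its mat at (40,203), the crumbs are in the gutter at (151,152), (149,170) and (133,215), and the green button is at (260,62). Next is the button, at world (.7165,.043,.134).

```bash
W="python3 -m handwheel"
$W '[0.098,0.1891,0,0,0,0,0.098,0.1891,0,0,0,0,0.098,0.1891,0,0,0,0,0.098,0.1891,0,0,0,0,0.098,0.1891,0,0,0,0]' 0 40
$W '[0.098,0.1891,0,0,0,0,0.098,0.1891,0,0,0,0,0.098,0.1891,0,0,0,0,0.098,0.1891,0,0,0,0,0.098,0.1891,0,0,0,0]'
$W '[0,0,-0.1,0,0,0,0,0,-0.1,0,0,0,0,0,-0.1,0,0,0,0,0,0,0,0,0]'
$W '[0,0,0,0,0,0,0,0,0,0,0,0]'
```

```text
time: 45.53
eef_pos: [0.6431, -0.0932, 0.2126]
tcp_rot: [0.045, 0.999, 0.0, 0.0]
contact_force: [1.0, -0.4, -0.0]
opening: -0.001
finger_force: 0.0
time: 45.95
eef_pos: [0.7162, 0.0491, 0.2125]
tcp_rot: [0.045, 0.999, 0.0, -0.0]
contact_force: [-0.3, -0.2, -0.3]
opening: -0.001
finger_force: 0.0
time: 46.28
eef_pos: [0.7128, 0.0453, 0.1612]
tcp_rot: [0.046, 0.999, 0.0, -0.005]
contact_force: [-0.9, 0.5, -1.7]
opening: -0.001
finger_force: 0.0
time: 46.45
eef_pos: [0.716, 0.0443, 0.1674]
tcp_rot: [0.047, 0.999, -0.0, -0.0]
contact_force: [-0.3, 0.3, 0.7]
opening: 0.0
finger_force: 0.0
```

```bash
W="python3 -m handwheel"
$W '[0,0,-0.035,0,0,0,0,0,-0.035,0,0,0,0,0,0,0,0,0]'
$W '[0,0,-0.02,0,0,0,0,0,0,0,0,0,0,0,0,0,0,0]'
$W '[0,0,-0.015,0,0,0,0,0,0,0,0,0,0,0,0,0,0,0]'
$W '[0,0,-0.015,0,0,0,0,0,0,0,0,0,0,0,0,0,0,0]'
```

```text
time: 46.7
eef_pos: [0.7159, 0.0448, 0.1562]
tcp_rot: [0.047, 0.999, 0.0, -0.001]
contact_force: [-0.6, -0.4, 0.3]
opening: -0.0
finger_force: 0.0
time: 46.95
eef_pos: [0.7164, 0.045, 0.1546]
tcp_rot: [0.046, 0.999, -0.0, -0.0]
contact_force: [-1.6, -0.6, 2.3]
opening: -0.002
finger_force: 1.1
time: 47.2
eef_pos: [0.7167, 0.0451, 0.1525]
tcp_rot: [0.046, 0.999, -0.0, 0.001]
contact_force: [-0.0, -1.0, 3.4]
opening: 0.003
finger_force: 1.7
time: 47.45
eef_pos: [0.7167, 0.0451, 0.1503]
tcp_rot: [0.046, 0.999, -0.0, 0.001]
contact_force: [-1.3, -0.4, 3.8]
opening: 0.0
finger_force: 2.4
```

```bash
W="python3 -m handwheel"
$W '[0,0,-0.012,0,0,0,0,0,0,0,0,0,0,0,0,0,0,0]'
$W '[0,0,-0.012,0,0,0,0,0,0,0,0,0,0,0,0,0,0,0]'
$W '[0,0,-0.008,0,0,0,0,0,0,0,0,0,0,0,0,0,0,0]'
```

```text
time: 47.7
eef_pos: [0.7168, 0.0451, 0.15]
tcp_rot: [0.046, 0.999, -0.0, 0.001]
contact_force: [-3.0, -1.9, 9.9]
opening: 0.006
finger_force: 4.7
time: 47.95
eef_pos: [0.7168, 0.0451, 0.1499]
tcp_rot: [0.046, 0.999, -0.0, 0.001]
contact_force: [-6.0, -2.7, 14.3]
opening: 0.002
finger_force: 7.1
time: 48.2
eef_pos: [0.7169, 0.0452, 0.1499]
tcp_rot: [0.046, 0.999, -0.0, 0.001]
contact_force: [-7.8, -1.7, 16.1]
opening: -0.001
finger_force: 8.7
```

The button is bottomed: it stops at .1499 with the force rising to 16 N. I lift off and check everything before handing in.

```bash
W="python3 -m handwheel"
$W '[0,0,0.05,0,0,0,0,0,0.1,0,0,0,0,0,0.2,0,0,0,0,0,0.2,0,0,0,0,0,0,0,0,0]'
$W '[0,-0.2,0.1,0,0,0,-0.05,-0.25,0,0,0,0,-0.05,-0.25,0,0,0,0,-0.05,-0.25,0,0,0,0,-0.05,-0.25,0,0,0,0]'
$W '[-0.1,-0.2,0,0,0,0,-0.1,-0.2,0,0,0,0,0,0,0,0,0,0,0,0,0,0,0,0,0,0,0,0,0,0]'
python3 m.py
python3 - <<'E'
from h import *
a=cv2.resize(load('top')[0][120:250,160:330],(392,300)); b=cv2.resize(load('scene')[0][190:320,190:360],(392,300)); cv2.imwrite('pics/c6.png',cv2.resize(np.hstack([a,b]),None,fx=1.02,fy=1.02))
d=load('top')[1]; print('button z',[world('top',u,v,d[v,u])[2].round(4) for u,v in((270,145),(271,146),(270,147))])
E
```

```text
time: 48.62
eef_pos: [0.7194, 0.0456, 0.2351]
tcp_rot: [0.046, 0.999, 0.0, 0.006]
contact_force: [0.8, 0.2, 1.4]
opening: 0.002
finger_force: 0.0
time: 49.03
eef_pos: [0.6858, -0.1356, 0.2415]
tcp_rot: [0.046, 0.999, 0.001, -0.0]
contact_force: [0.8, -0.7, 0.2]
opening: -0.001
finger_force: 0.0
time: 49.45
eef_pos: [0.6564, -0.1941, 0.2417]
tcp_rot: [0.046, 0.999, 0.001, -0.0]
contact_force: [-0.6, 0.4, -0.8]
opening: 0.005
finger_force: 0.0
tcp [ 0.6564 -0.1941  0.2417] [ 0.0465  0.9989  0.0006 -0.0001] 49.45
scene IN red 80 x 0.011184274204563652 0.06388037321944079 y,slope [0.0012 0.0952] z,slope [0.0001 0.0567]
scene IN yellow 65 x 0.010944990336315743 0.06330674008111407 y,slope [-0.0091  0.0076] z,slope [0.0154 0.056 ]
scene IN blue 62 x 0.012665386383338523 0.0646268887802882 y,slope [-0.0098 -0.0832] z,slope [0.0244 0.0552]
top IN red 45 x 0.01246912396081926 0.10355613385729258 y,slope [-0.012   0.0895] z,slope [0.0071 0.0594]
top IN blue 45 x 0.012559603905099885 0.1029466757744645 y,slope [-0.0102 -0.0887] z,slope [-0.0068  0.0612]
button z [np.float64(0.1399), np.float64(0.1405), np.float64(0.1388)]
```

View pics/c6.png

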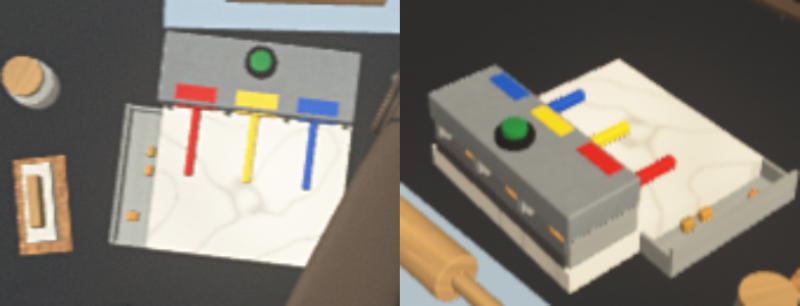

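Nothing has changed: pans home, crumbs at (151,152), (149,170) and (133,215), scraper on its mat, and the button at (260,62) up again.

```bash
python3 -c "
from plant import ctrl
print(ctrl.sign_off())"
```

```text
the job is handed in; nothing more can be done
None
```

I handed the job in at about 49 s, and the last pictures show everything in place: three crumbs in the gutter, the scraper upright on its mat, and all three pans flat and fully home in their colour bays; the start button was pressed fully down and is up again, though the judge gave no verdict.

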